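# Change the strip in the flattening cradle

## Robot

A 6-joint arm with a two-finger parallel gripper is mounted at the origin on a cart in front of the work surface, level with it; the furniture and walls round the work are solid. World frame = base frame: x ahead of the robot, y to its left, z up, the work surface at z = 0. Lengths are in mm, angles in rad, forces in N, time in s.
With the tool pointing down it reaches from about 300 to 775 mm from the base axis. Payload 14.6 kg.
Tool frame: the origin (TCP) lies midway between the tips of the shut fingers; the grasp point (between the pads) lies 19 mm behind it; x points along the fingers, z is the direction in which the jaws open and shut, and the axes are right-handed (so a half turn about x gives the same grasp; the last joint's range is limited). The gripper opens to 94 mm and grips with 3 to 60 N. Pads are 16 mm wide; open, the fingers measure 119 mm over their backs; the gripper's body (75 mm by 177 mm) begins 78 mm behind the grasp point.
Start: joints at [-1.237, 0.3, 1.521, -0, 1.321, -0.067], TCP at [214.577, -506.405, 184.346] pointing down, gripper open.
Joint ranges: [-3.03, 3.03], [-0.79, 2.21], [0.23, 2.52], [-1.04, 4.18], [0, 3.07], [-2.55, 2.55]. Speed limits (rad/s): [2.22, 2.22, 2.57, 3.14, 3.14, 3.14].

## Interface

Orientations are given as [roll, pitch, yaw] about the fixed x, y, z axes, in that order (R = Rz(yaw) Ry(pitch) Rx(roll)).
In Python, from cell import * gives the robot as it stands.
- The arm moves only by the tool play_rows, never from a script. Its argument "motion" is one flat list of numbers, 7 for each row, row after row: the turn, a rotation vector about the tool's x, y, z in rad, then the shift along the tool's x, y, z in m, then the closure, from -1 (fully open) to 1 (shut), so that 0 is half open. In form: [rx, ry, rz, x, y, z, fingers, rx, ry, rz, x, y, z, fingers, ...]. A call has 1 to 20 rows; each row shifts and turns the pose as measured when the row begins, along the tool's axes as they then stand; what a row does not reach is not made up. A row lasts 1/10 s, in which the tool goes at most 50 mm and 8.59 degrees, less where a joint would pass 70% of its speed; a pose out of reach is approached as far as the arm can. A call with a gripper value outside its range is refused whole. The fingers move at their own pace and stop on an object; "newtons" is the grip in N (left out, the last holds). Time passes only in rows, so rows that do not move let the fingers close. It gives the time, the measured TCP pose, the force and the opening at its end, in the units of the state.
- read_state(): the state, without advancing time (a new reading comes with each control period).
- camera(name): name is "scene" or "top" or "wrist"; returns (picture, depth): 384x512x3 uint8, blue, green, red; 384x512 float32, mm along the optical axis (not along the pixel's ray), 0 where there is no reading.
- camera_params(name): a dict with "fx", "fy", "cx", "cy" (pixels), "T" (4x4, takes a point from camera to world coordinates). Camera axes: x right, y down, z forward; pixel columns grow to the right and rows downward; lengths in mm; the calibration is good to about 2 mm. A picture is of the moment at which its call begins: read the wrist's pose just before it. camera_params takes no time and is no camera call; for the wrist camera it gives the pose at the moment of the call.
- sign_off(): hands the job in, once; it reports no verdict.
Trained networks look in the newest picture that a camera, given by its name, has taken for a name from the list of things; names that differ only in an ending like _2 or _b are one class to them, and where a whole thing is asked for, a point or a joint stands for the part that bears it (a point fixed in the world has none). Each returns a list of dicts, best first, with "conf" (0 to 1); they miss things now and then, are a little off and sometimes report something else, mostly with a low value. They report only what shows in the picture. A call takes as long as a camera call. They do not tell look-alikes from the thing itself.
- masks_of(camera, name): "region" (384x512 bool, what is visible of it).
- place_of(camera, name): "at" ([x, y, z] in mm, in the coordinates of the camera as it stood for that picture, good to about 4 mm: a listed point, or the origin of a listed thing).
The state is a dict: "clock": time; "joints": joint angles; "qd": joint speeds; "effort": joint torques, N m; "eef_pos": TCP position; "eef_rot": TCP orientation; "wrist_force": force on the tool from outside, world axes, zero at the start; "moment": the same for the moment, N m; "finger_gap": finger opening in mm.
Only numpy, scipy, OpenCV 4.12 (cv2) and the standard library are available. Lean on these libraries where they do the work, as an engineer would, in place of code of your own. Each camera call takes 0.05 s, during which the arm holds its last target.

## Task

The dark strip in the flattening cradle has come flat and the light strip is next. Lift off the green iron weight and then the black-topped caul and set both aside on the cork board, lay the dark strip in the free bay of the rack and leave the batten that is already there where it lies, then bed the light strip in the cradle and put the caul and the weight back on it, centred and lengthwise as they were. Set the weight down gently.

Things in the scene. Friction and masses are not known exactly. Their poses are not given: they have to be found in the camera images.
- cradle: Fixed plywood cradle 96 x 212 mm (long along y), origin at its underside's centre. Bed at z = 15 mm. Brown cheek blocks (tops z = 35) at |y| = 38 to 82 mm, inner faces at x = +-20; open for fingers at |y| < 38. End stops (tops z = 27), inner faces at y = +-91. Strip on the bed along y at x = y = 0, origin z = 15; caul on it, z = 27 (26 on the light strip); weight on the caul, z = 42 (41).
- rack: Fixed rack: plywood board 124 x 134 x 6 mm, origin at its underside's centre; two dark bearers along x at y = +-50 mm (tops z = 20), each with four 8 mm dowels (tops z = 43) at x = -48, -6, 6, 48. They bound two bays, 34 mm wide, along y: that at x = -27 holds the batten, that at x = +27 is free. A strip lies on both bearers: origin x = 27, y = 0, z = 20; below it 14 mm are free.
- cork_board: Fixed cork-faced board 120 x 150 mm (long along y), 8 mm thick, origin at its underside's centre, top at z = 8 mm. The empty side area; it keeps the iron off the ground table. Weight and caul fit side by side on it, lengthwise along y, with origins at x = -30 and x = +33 mm.
- iron_weight: Green iron weight, about 0.6 kg: body 44 x 64 x 26 mm (x, y, z), a steel handle bar above it; origin at the centre of the underside. The bar is 12 mm wide (x), 56 mm long (y), at z = 39 to 49 mm, on two posts of the same width. At the start it lies on the caul in the cradle.
- caul: Caul: plywood bar 30 x 120 x 15 mm with a black top, its length along y; origin at the centre of the underside. At the start it lies in the cradle on the dark strip and under the weight; its ends show on both sides of the weight. About 60 g.
- dark_strip: Dark red-brown wooden strip 25 x 160 x 12 mm, its length along y; origin at the centre of the underside. At the start it lies on the cradle's bed under the caul, with its ends showing. About 30 g.
- light_strip: Light, pale wooden strip 25 x 160 x 11 mm, its length along y; origin at the centre of the underside. At the start it lies by itself flat on the planer table. About 30 g.
- finished_batten: Dark red-brown square batten 22 x 140 x 22 mm, its length along y; origin at the centre of the underside. It lies loose in the rack's bay at x = -27 mm and stays there.
Mind the look-alikes: they are no part of the job. There is more than one size of the iron_weight; the job needs the larger.

How it is judged:
By the outcome, as a careful person would: the job done as asked, in the order asked, and still so for the second after the job is handed in, with the robot touching nothing.
It also fails if it takes over 144 s, if anything falls off the work surface, if the arm or the gripper's body presses on something with over 40 N, if the wrist force passes 120 N, or if a joint passes its speed limit or range.

## Working session

There is one attempt and no reset: what is moved stays moved. The work goes in short steps, Python scripts to look and compute and a tool call to move; the robot and the scene stay as the last step left them, time stands still between calls to the robot, and variables do not carry over. Pictures are saved under pics/ and viewed, and the job is handed in when it is done.

Besides the shell and the picture viewer there is one more tool, called after "Call:" in YAML: its name, and indented under it one key for each argument. play_rows: Moves the arm, as the interface text tells. Its arguments: {"type":"object","properties":{"motion":{"type":"array","items":{"type":"number"}},"newtons":{"type":"number"}},"required":["motion"]}

```bash
ls -la; mkdir -p pics; python3 - <<'E'
from cell import *
import cv2
print(read_state())
for n in ("scene","top","wrist"):
    p,d=camera(n); cv2.imwrite(f"pics/a_{n}.png",p); c=camera_params(n); print(n,c)
E
```

```text
total 12
drwxr-xr-x  3 agent agent 4096 Dec  6 22:29 .
drwxr-xr-x 23 root  root  4096 Dec  6 22:29 ..
drwxr-xr-x  2 agent agent 4096 Dec  6 22:29 pics
{'clock': 0.0, 'joints': array([-1.23660665e+00,  3.00488724e-01,  1.52161464e+00, -8.66954539e-06,
        1.32069714e+00, -6.65725658e-02]), 'qd': array([ 0.00023397, -0.00093243, -0.00072049,  0.0020883 , -0.00130724,
       -0.00019402]), 'effort': array([ 6.69835972e-04, -5.31808412e+01, -3.52730656e+01,  7.08561670e-02,
        2.44786829e-02, -1.12387474e-04]), 'eef_pos': array([ 214.47568971, -506.13005743,  183.76248352]), 'eef_rot': array([3.08197216, 1.56958844, 1.91194023]), 'wrist_force': array([-0.58644365,  0.84915494, -0.63613849]), 'moment': array([-0.0183944 ,  0.04106885,  0.03515398]), 'finger_gap': 93.69631439147747}
scene {'fx': 492.69251465317996, 'fy': 492.69251465317996, 'cx': 262.7564186491936, 'cy': 190.51622435949395, 'T': array([[-8.52879324e-01, -3.40854346e-01,  3.95493583e-01,
        -1.61807907e+00],
       [-5.22060517e-01,  5.46519503e-01, -6.54804742e-01,
         6.98291360e+02],
       [ 7.0480855
[... 364 characters left out ...]
9802412e-01,  4.99451973e-03, -1.92403664e-02,
        -1.23073161e+02],
       [ 1.83539907e-02, -1.39741659e-01, -9.90017879e-01,
         1.08656374e+03],
       [ 0.00000000e+00,  0.00000000e+00,  0.00000000e+00,
         1.00000000e+00]])}
wrist {'fx': 315.2629050396313, 'fy': 315.2629050396313, 'cx': 249.88448093061558, 'cy': 195.26963259674264, 'T': array([[ 3.90457864e-01, -8.96753391e-01, -2.08269084e-01,
         2.74792057e+02],
       [-9.20620620e-01, -3.80193617e-01, -8.89409233e-02,
        -4.80196239e+02],
       [ 5.75498019e-04,  2.26464497e-01, -9.74019251e-01,
         3.84558186e+02],
       [ 0.00000000e+00,  0.00000000e+00,  0.00000000e+00,
         1.00000000e+00]])}
```

View pics/a_scene.png

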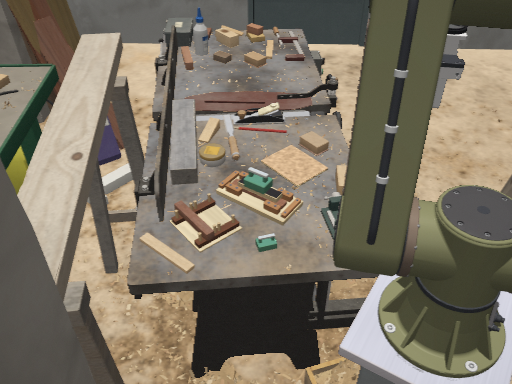

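View pics/a_top.png

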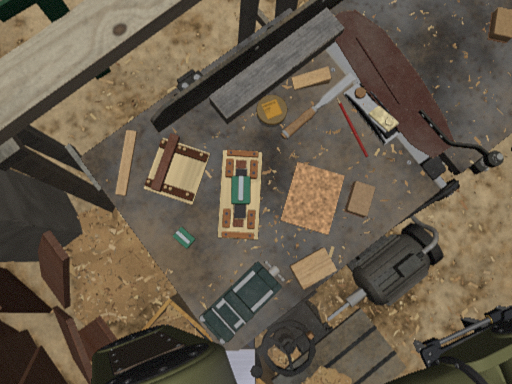

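```bash
cat > h.py <<'E'
from cell import *
import numpy as np, cv2
from scipy.spatial.transform import Rotation as R
def world(n,p,par=None):
    c=par or camera_params(n); return (c["T"]@np.append(p,1))[:3]
def cloud(d,c):
    v,u=np.mgrid[0:384,0:512]
    P=np.stack([(u-c["cx"])/c["fx"]*d,(v-c["cy"])/c["fy"]*d,d],-1)
    return P@c["T"][:3,:3].T+c["T"][:3,3]
def pix(c,X):
    p=np.linalg.inv(c["T"])@np.append(X,1); return c["fx"]*p[0]/p[2]+c["cx"],c["fy"]*p[1]/p[2]+c["cy"]
E
python3 - <<'E'
from h import *
for n in ("top","scene"):
    camera(n);c=camera_params(n)
    for o in "cradle rack cork_board iron_weight caul dark_strip light_strip finished_batten".split():
        for r in place_of(n,o): 
            X=world(n,r["at"],c);print(n,o,round(r["conf"],2),X.round(),np.round(pix(c,X)))
E
```

```text
top cradle 0.91 [ 511. -126.   -1.] [240. 194.]
top rack 0.94 [567.  28.   0.] [177. 172.]
top cork_board 0.56 [ 502. -295.    2.] [309. 197.]
top iron_weight 0.8 [405.   5.   3.] [185. 239.]
top iron_weight 0.73 [ 515. -126.   43.] [240. 190.]
top caul 0.6 [ 510. -126.   26.] [240. 193.]
top light_strip 0.8 [585. 150.   4.] [126. 164.]
top finished_batten 0.58 [582.  52.  19.] [165. 164.]
scene cradle 0.93 [ 509. -128.    2.] [259. 198.]
scene rack 0.85 [567.  25.  -1.] [206. 226.]
scene rack 0.32 [ 499. -302.    1.] [294. 165.]
scene cork_board 0.67 [ 499. -302.    1.] [294. 166.]
scene cork_board 0.43 [593. 149.  -2.] [165. 254.]
scene iron_weight 0.9 [ 513. -128.   43.] [257. 186.]
scene iron_weight 0.64 [409.   3.  -2.] [266. 245.]
scene caul 0.5 [ 502. -129.   28.] [261. 191.]
scene dark_strip 0.67 [ 515. -127.   20.] [257. 192.]
scene light_strip 0.58 [593. 147.   1.] [166. 252.]
scene finished_batten 0.71 [583.  47.  16.] [195. 223.]
```

```bash
python3 - <<'E'
from h import *
p,d=camera("top"); c=camera_params("top"); np.savez("top0.npz",p=p,d=d)
cv2.imwrite("pics/b.png",cv2.resize(p[110:260,100:360],None,fx=3,fy=3,interpolation=cv2.INTER_CUBIC))
W=cloud(d,c)
for u,v in [(240,190),(185,239),(126,164),(309,197),(223,170),(100,180),(210,220)]: print(u,v,W[v,u].round(1))
for o in ["cradle","rack","cork_board","iron_weight","light_strip","finished_batten","caul","dark_strip"]:
    for m in masks_of("top",o):
        M=m["region"]; 
        if m["conf"]<.3: continue
        X=W[M&(d>0)]; (cx,cy),(w,h),a=cv2.minAreaRect(X[:,:2].astype(np.float32))
        print(o,round(m["conf"],2),M.sum(),"c",round(cx,1),round(cy,1),"wh",round(w,1),round(h,1),round(a,1),"z",np.percentile(X[:,2],[10,50,90]).round(1))
E
```

```text
240 190 [ 508.3 -126.    89.8]
185 239 [402.7   1.9  32. ]
126 164 [584.2 147.9  13.2]
309 197 [ 502.6 -292.9    6.5]
223 170 [568.2 -85.5  15.1]
100 180 [547.2 212.    2.6]
210 220 [449.  -53.7  -0.8]
cradle 0.88 2493 c 510.7 -125.4 wh 96.7 211.9 86.5 z [13.  16.8 34.9]
rack 0.78 2254 c 571.5 28.6 wh 129.0 136.3 71.3 z [ 3.9  7.4 22.2]
cork_board 0.87 2955 c 502.0 -300.5 wh 119.2 148.3 73.6 z [ 5.3  7.9 10.5]
iron_weight 0.74 569 c 519.2 -126.2 wh 47.9 74.0 89.9 z [63.9 68.4 91.1]
iron_weight 0.66 251 c 408.3 7.1 wh 45.5 30.4 49.3 z [15.6 19.1 34.8]
light_strip 0.65 733 c 590.6 149.7 wh 29.6 160.7 80.5 z [ 7.8 11.  13.8]
finished_batten 0.73 575 c 584.2 49.9 wh 22.2 138.5 72.1 z [37.4 41.8 44.4]
caul 0.51 287 c 508.9 -126.9 wh 29.7 119.2 87.3 z [39.4 42.4 44.6]
caul 0.46 2984 c 502.2 -301.1 wh 119.9 149.8 72.4 z [ 5.3  7.9 10.5]
dark_strip 0.71 139 c 511.4 -125.1 wh 21.2 158.6 87.6 z [25.2 27.3 30.1]
```

View pics/b.png

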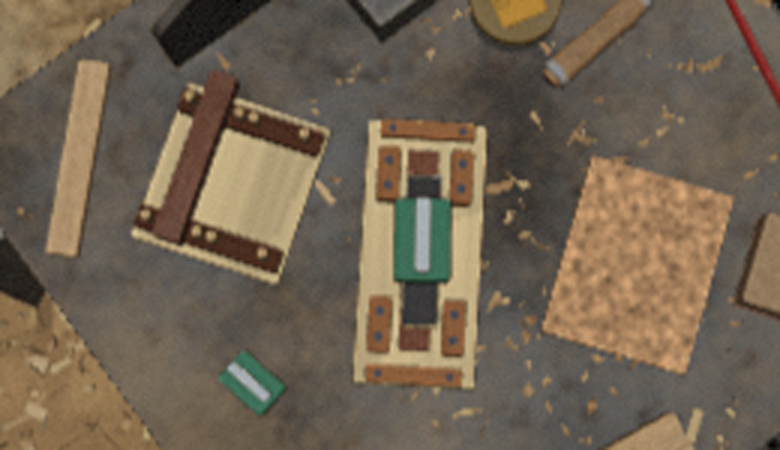

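View pics/a_wrist.png

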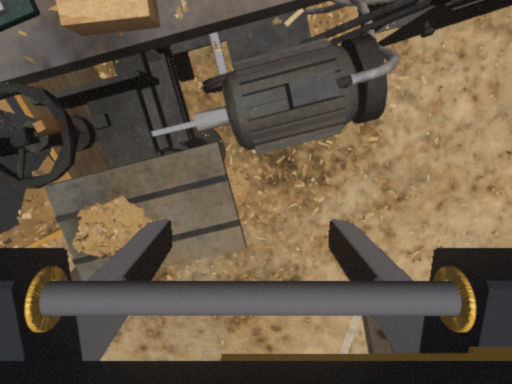

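```bash
cat >> h.py <<'E'
def go(X,a=None,st=None):
    """needed move: X target TCP world, a = target direction angle (deg) of the object's length; jaws perpendicular. prints tool-frame turn & shift (shift in the CURRENT tool axes)"""
    s=st or read_state(); Rc=R.from_euler("xyz",s["eef_rot"]).as_matrix()
    sh=Rc.T@(np.array(X)-s["eef_pos"])
    out="pos %s gap %.1f sh(mm) %s"%(s["eef_pos"].round(1),s["finger_gap"],sh.round(1))
    if a is not None:
        best=None
        for k in (0,180):
            t=np.radians(a+k+90); z=np.array([np.cos(t),np.sin(t),0]); x=np.array([0,0,-1.]); y=np.cross(z,x)
            Rt=np.stack([x,y,z],1); rv=R.from_matrix(Rc.T@Rt).as_rotvec()
            if best is None or np.linalg.norm(rv)<np.linalg.norm(best[0]): best=(rv,Rt)
        rv,Rt=best
        out+=" turn %s deg %.1f  sh after turn %s"%(rv.round(4),np.degrees(np.linalg.norm(rv)),(Rt.T@(np.array(X)-s["eef_pos"])).round(1))
    print(out); print("axes\n",Rc.round(3)); print("clock",s["clock"],"F",s["wrist_force"].round(1))
E
python3 - <<'E'
from h import *
go([440,-110,330],-3)
z=np.load("top0.npz");p,d=z["p"],z["d"];c=camera_params("top");W=cloud(d,c)
m=(W[...,2]>82)&(W[...,2]<100)&(abs(W[...,0]-510)<60)&(abs(W[...,1]+126)<40)
X=W[m];print(m.sum(),X.mean(0),cv2.minAreaRect(X[:,:2].astype(np.float32)))
m=(W[...,2]>60)&(W[...,2]<75)&(abs(W[...,0]-510)<60)&(abs(W[...,1]+126)<40)
X=W[m];print(m.sum(),X.mean(0),cv2.minAreaRect(X[:,:2].astype(np.float32)))
E
```

```text
pos [ 214.6 -506.4  184.3] gap 93.9 sh(mm) [-145.7  362.2 -277. ] turn [ 4.532e-01 -1.000e-04  0.000e+00] deg 26.0  sh after turn [-145.7  204.4 -407.7]
axes
 [[-0.     0.921  0.39 ]
 [ 0.     0.39  -0.921]
 [-1.    -0.    -0.   ]]
clock 1.5 F [ 0.2 -0.2 -0.4]
145 [ 513.23634409 -127.10663498   90.46951061] ((513.220947265625, -127.14936828613281), (11.209113121032715, 53.597713470458984), 89.71368408203125)
396 [ 511.85914219 -127.01004629   67.45676481] ((513.558837890625, -127.2271728515625), (43.64686965942383, 62.656227111816406), 89.70938110351562)
```

Call:
play_rows:
  motion: [0.113,0,0,-0.03,0,0,-1,0.113,0,0,-0.03,0,0,-1,0.113,0,0,-0.03,0,0,-1,0.113,0,0,-0.03,0,0,-1,0,0,0,0,0.0185,-0.038,-1,0,0,0,0,0.0185,-0.038,-1,0,0,0,0,0.0185,-0.038,-1,0,0,0,0,0.0185,-0.038,-1,0,0,0,0,0.0185,-0.038,-1,0,0,0,0,0.0185,-0.038,-1,0,0,0,0,0.0185,-0.038,-1,0,0,0,0,0.0185,-0.038,-1,0,0,0,0,0.0185,-0.038,-1,0,0,0,0,0.0185,-0.038,-1,0,0,0,0,0.0185,-0.038,-1,0,0,0,0,0.0185,-0.038,-1,0,0,0,0,0,0,-1]

```text
clock: 3.2
eef_pos: [475.7, -49.4, 310.1]
eef_rot: [1.819, 1.568, 0.174]
wrist_force: [-0.4, -1.6, 0.2]
finger_gap: 94.2
```

```bash
python3 - <<'E'
from h import *
go([460,-60,260],-3)
c=camera_params("wrist");p,d=camera("wrist"); np.savez("w1.npz",p=p,d=d,**{k:c[k] for k in c}); cv2.imwrite("pics/w1.png",p)
W=cloud(d,c)
for o in ["cradle","rack","cork_board","iron_weight","light_strip","finished_batten","caul","dark_strip"]:
    for m in masks_of("wrist",o):
        M=m["region"]
        if m["conf"]<.3: continue
        X=W[M&(d>0)]; (cx,cy),(w,h),a=cv2.minAreaRect(X[:,:2].astype(np.float32))
        print(o,round(m["conf"],2),M.sum(),"c",round(cx,1),round(cy,1),"wh",round(w,1),round(h,1),round(a,1),"z",np.percentile(X[:,2],[10,50,90]).round(1))
E
```

```text
pos [475.7 -49.4 310.1] gap 94.2 sh(mm) [ 50.1 -15.   11.8] turn [-0.022  -0.0008 -0.0032] deg 1.3  sh after turn [ 50.1 -15.1  11.4]
axes
 [[ 0.003  0.997 -0.074]
 [ 0.001 -0.074 -0.997]
 [-1.     0.003 -0.001]]
clock 3.2 F [-0.4 -1.6  0.2]
cradle 0.58 6049 c 509.4 -127.4 wh 99.5 223.3 86.8 z [14.4 16.5 35.5]
rack 0.82 5540 c 571.2 28.8 wh 128.7 135.0 71.3 z [ 5.3  6.8 21.1]
rack 0.32 414 c 511.8 -123.5 wh 24.0 158.4 86.8 z [26.  27.5 28.5]
cork_board 0.56 7583 c 501.5 -303.7 wh 127.1 153.5 73.0 z [7.4 8.6 9.8]
iron_weight 0.86 542 c 407.8 5.5 wh 48.2 30.3 49.2 z [15.9 18.9 34.9]
iron_weight 0.85 1523 c 511.6 -131.1 wh 53.9 68.1 87.1 z [66.4 68.6 91.4]
light_strip 0.88 1969 c 590.0 149.7 wh 25.7 158.9 82.4 z [ 9.  11.  12.2]
finished_batten 0.66 1833 c 582.9 56.4 wh 32.3 146.5 71.1 z [35.2 42.1 43.3]
caul 0.58 760 c 507.2 -126.0 wh 29.7 123.2 87.4 z [41.  42.6 43.7]
dark_strip 0.76 430 c 513.1 -125.0 wh 27.6 161.0 86.4 z [25.9 27.5 28.6]
```

View pics/w1.png

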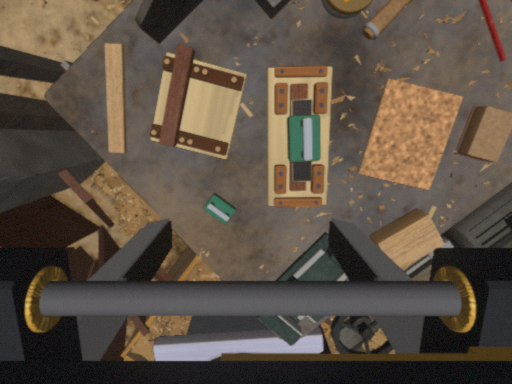

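```bash
python3 - <<'E'
from h import *
z=np.load("w1.npz");p,d=z["p"],z["d"];c={k:z[k] for k in("fx","fy","cx","cy","T")};W=cloud(d,c)
cv2.imwrite("pics/w1c.png",cv2.resize(p[30:230,90:350],None,fx=3,fy=3,interpolation=cv2.INTER_CUBIC))
zt=np.load("top0.npz");ct=camera_params("top");Wt=cloud(zt["d"],ct)
def rect(W,cen,r,z0,z1,lab):
    m=(W[...,2]>z0)&(W[...,2]<z1)&(np.hypot(W[...,0]-cen[0],W[...,1]-cen[1])<r)
    m=m.astype(np.uint8); n,l,s,_=cv2.connectedComponentsWithStats(m,connectivity=8)
    for i in np.argsort(-s[1:,4])[:3]+1:
        if s[i,4]<12: continue
        X=W[l==i]; q=cv2.minAreaRect(X[:,:2].astype(np.float32)); print(lab,s[i,4],np.round(q[0],1),np.round(q[1],1),round(q[2],1),X.mean(0).round(1))
for n,V in(("w",W),("t",Wt)):
    rect(V,(513,-127),50,83,100,n+" bar")
    rect(V,(513,-127),50,62,74,n+" body")
    rect(V,(510,-126),115,30,38,n+" cheeks")
    rect(V,(510,-126),130,11,50,n+" cradle")
    rect(V,(502,-300),110,4.5,12,n+" cork")
    rect(V,(590,150),90,6,15,n+" light")
    rect(V,(584,50),90,37,46,n+" batten")
    rect(V,(570,28),110,15,26,n+" bearers")
    rect(V,(570,28),100,3.5,60,n+" rack")
E
```

```text
w bar 420 [ 514.2 -127. ] [12.2 55. ] 88.7 [ 514.6 -126.5   90.6]
w body 1026 [ 514.1 -126.6] [43.4 63.9] 89.0 [ 515.5 -124.9   68. ]
w cheeks 399 [ 568.8 -158.4] [18.2 43.4] 86.7 [ 568.8 -157.7   35.1]
w cheeks 376 [ 571.8 -100. ] [17.4 43. ] 87.3 [ 572.  -100.3   35.2]
w cheeks 338 [ 449.  -151.1] [18.3 44. ] 85.7 [ 449.7 -150.4   35. ]
w cradle 7125 [ 510.7 -126.2] [ 95.8 210.1] 86.4 [ 516.5 -122.6   24.9]
w cradle 168 [506.9  -4. ] [21.2 20. ] 71.0 [507.8  -5.8  23.5]
w cradle 136 [600.5 -38.5] [15.8 19.6] 71.6 [598.5 -39.2  23. ]
w cork 7496 [ 501.4 -302.5] [124.9 161.8] 72.2 [ 505.  -300.7    8.6]
w cork 121 [ 505.2 -386.7] [13.  73.4] 74.9 [ 501.6 -388.4    8.9]
w cork 17 [ 456.4 -213.2] [10.7  3.2] 86.5 [ 456.9 -213.4    6.7]
w light 1897 [590.3 149.6] [ 25.8 159.6] 82.5 [592.8 148.6  10.9]
w light 253 [583.9  79.4] [13.5 72.7] 71.4 [584.6  79.    6.9]
w light 19 [526.8  98. ] [12.   4.4] 72.1 [526.6  98.2   6.8]
w batten 1642 [584.8  50.9] [ 22.7 139.3] 71.5 [586.8  49.7  42.1]
w batten 33 [632.4  55.7] [6.9 7.1] 79.0 [632.3  55.5  42.3]
w batten 30 [618.9  16.5] [7.  6.7] 8
[... 1006 characters left out ...]
 cork 15 [ 451.2 -211.1] [ 9.  17.1] 78.8 [ 450.3 -210.9    7.6]
t light 671 [590.9 150. ] [ 26.9 159.9] 82.2 [589.7 149.3  11.1]
t light 110 [587.5  78. ] [14.7 76.5] 71.7 [586.5  78.7   7.9]
t light 12 [527.7  96.5] [13.   6.2] 70.6 [527.9  96.7   8.1]
t batten 551 [584.7  51.1] [ 23.5 139. ] 71.1 [584.4  50.7  41.9]
t batten 12 [619.6  15.8] [6.8 6.7] 46.2 [619.6  15.9  42.4]
t batten 12 [524.5  47.8] [6.3 6.8] 2.4 [525.   47.9  41.7]
t bearers 231 [516.1  22.8] [77.3 19.7] 71.0 [515.4  21.9  20. ]
t bearers 230 [610.7  -9.4] [77.7 21.1] 70.7 [609.3 -10.7  20.3]
t bearers 41 [539.4  91.6] [15.8 19.5] 71.0 [538.9  91.9  20.4]
t rack 2743 [571.4  16. ] [150.  143.1] 71.8 [569.7  25.   18.7]
```

View pics/w1c.png

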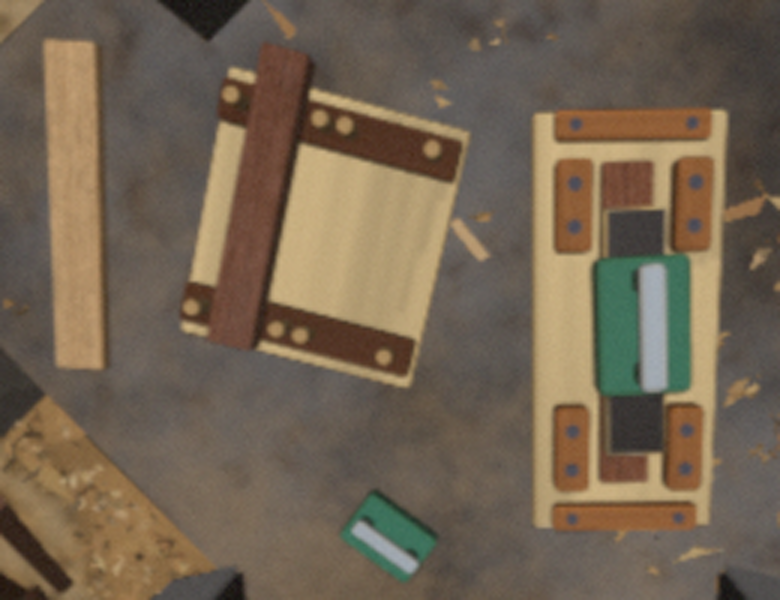

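```bash
python3 - <<'E'
from h import *
go([514,-127,110],-1.2)
E
```

```text
pos [474.2 -53.6 310.6] gap 94.0 sh(mm) [200.8  44.7  70. ] turn [-0.0589  0.     -0.0038] deg 3.4  sh after turn [200.6  41.3  72.6]
axes
 [[ 0.004  0.997 -0.08 ]
 [-0.    -0.08  -0.997]
 [-1.     0.004 -0.   ]]
clock 3.65 F [-0.5  0.2  0.4]
```

Call:
play_rows:
  motion: [-0.059,0,-0.004,0,0,0,-1,0,0,0,0.033,0.007,0.012,-1,0,0,0,0.033,0.007,0.012,-1,0,0,0,0.033,0.007,0.012,-1,0,0,0,0.033,0.007,0.012,-1,0,0,0,0.033,0.007,0.012,-1,0,0,0,0.03,0.007,0.012,-1,0,0,0,0,0,0,-1,0,0,0,0,0,0,-1]

```text
clock: 4.55
eef_pos: [515.8, -133.0, 112.0]
eef_rot: [1.452, 1.565, -0.143]
wrist_force: [0.6, 0.5, 0.9]
finger_gap: 94.4
```

```bash
python3 - <<'E'
from h import *
p,d=camera("wrist"); cv2.imwrite("pics/w2.png",p)
go([514,-127,73],-1.2)
E
```

```text
pos [ 515.8 -132.9  112.1] gap 94.1 sh(mm) [39.1 -2.2 -5.9] turn [-0.0033  0.0008 -0.0058] deg 0.4  sh after turn [39.1 -1.9 -5.8]
axes
 [[ 0.006  1.    -0.024]
 [-0.001 -0.024 -1.   ]
 [-1.     0.006  0.001]]
clock 4.6 F [ 0.2  0.  -0.4]
```

View pics/w2.png

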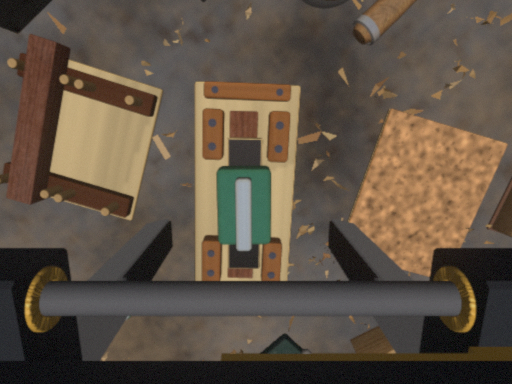

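Call:
play_rows:
  motion: [-0.003,0,-0.006,0.005,-0.002,-0.006,-1,0,0,0,0.012,0,0,-1,0,0,0,0.012,0,0,-1,0,0,0,0.01,0,0,-1,0,0,0,0,0,0,-1]

```text
clock: 5.1
eef_pos: [515.0, -125.2, 74.0]
eef_rot: [1.129, 1.565, -0.461]
wrist_force: [-0.1, 0.3, 0.5]
finger_gap: 93.6
```

```bash
python3 - <<'E'
from h import *
p,d=camera("wrist"); cv2.imwrite("pics/w3.png",p)
go([514,-127,73],-1.2)
E
```

```text
pos [ 515.3 -125.3   74.7] gap 94.1 sh(mm) [ 1.7 -1.3  1.7] turn [ 0.0016  0.0026 -0.0058] deg 0.4  sh after turn [ 1.7 -1.3  1.7]
axes
 [[ 0.006  1.    -0.019]
 [-0.003 -0.019 -1.   ]
 [-1.     0.006  0.003]]
clock 5.15 F [-0.5  0.2 -0.4]
```

View pics/w3.png

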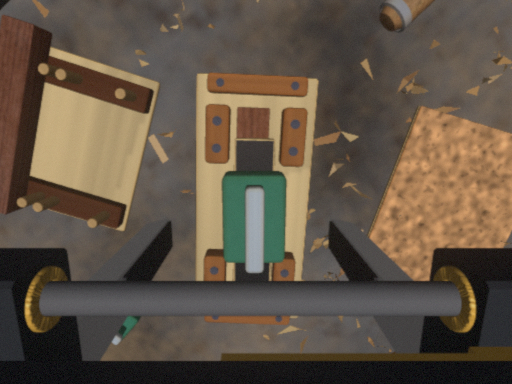

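Call:
play_rows:
  motion: [0,0,0,0.0015,-0.001,0.0015,-1,0,0,0,0,0,0,1,0,0,0,0,0,0,1,0,0,0,0,0,0,1,0,0,0,0,0,0,1,0,0,0,0,0,0,1,0,0,0,0,0,0,1,0,0,0,0,0,0,1,0,0,0,0,0,0,1,0,0,0,0,0,0,1,0,0,0,0,0,0,1]
  newtons: 35

```text
clock: 6.25
eef_pos: [514.9, -127.4, 74.3]
eef_rot: [1.176, 1.562, -0.414]
wrist_force: [-0.4, -0.6, 0.5]
finger_gap: 17.5
```

Call:
play_rows:
  motion: [0,0,0,0,0,0,1,0,0,0,0,0,0,1,0,0,0,0,0,0,1,0,0,0,0,0,0,1]

```text
clock: 6.65
eef_pos: [514.9, -127.4, 74.3]
eef_rot: [1.179, 1.562, -0.412]
wrist_force: [-0.2, 0.5, -0.2]
finger_gap: 0.6
```

```bash
python3 - <<'E'
from h import *
p,d=camera("wrist"); cv2.imwrite("pics/w4.png",p)
p,d=camera("scene"); cv2.imwrite("pics/s4.png",cv2.resize(p[140:240,190:320],None,fx=5,fy=5))
print(read_state()["finger_gap"],read_state()["wrist_force"])
E
```

```text
0.36470944539960826 [ 0.22022001  0.23268841 -0.77860703]
```

View pics/w4.png

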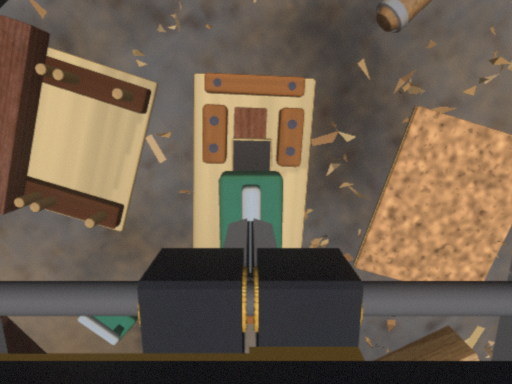

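View pics/s4.png

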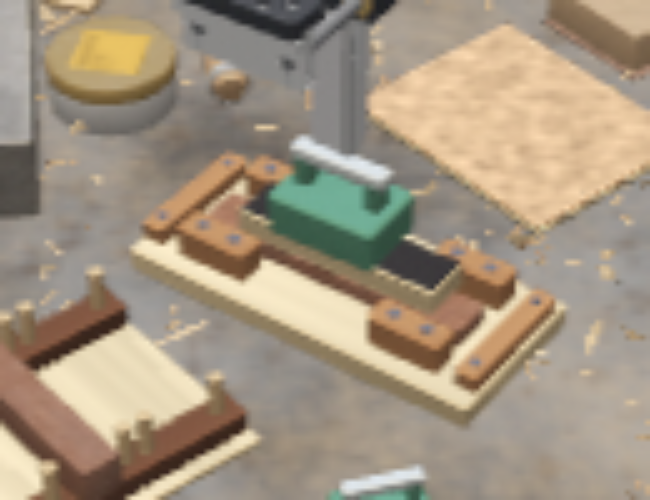

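```bash
python3 - <<'E'
from h import *
c=camera_params("scene");p,d=camera("scene");s=read_state();print(s["eef_pos"],pix(c,s["eef_pos"]))
cv2.imwrite("pics/s5.png",cv2.resize(p[120:220,200:330],None,fx=6,fy=6,interpolation=cv2.INTER_CUBIC))
W=cloud(d,c)
for v in range(148,190,3): print(v,[tuple(W[v,u].round()) for u in (250,255,257,260)])
E
```

```text
[ 514.90394448 -127.35272288   74.30527405] (np.float64(256.8320288482489), np.float64(175.87287077748636))
148 [(np.float64(481.0), np.float64(-45.0), np.float64(222.0)), (np.float64(512.0), np.float64(-115.0), np.float64(169.0)), (np.float64(507.0), np.float64(-116.0), np.float64(170.0)), (np.float64(504.0), np.float64(-124.0), np.float64(166.0))]
151 [(np.float64(481.0), np.float64(-45.0), np.float64(214.0)), (np.float64(513.0), np.float64(-117.0), np.float64(158.0)), (np.float64(506.0), np.float64(-114.0), np.float64(163.0)), (np.float64(502.0), np.float64(-122.0), np.float64(159.0))]
154 [(np.float64(483.0), np.float64(-48.0), np.float64(203.0)), (np.float64(513.0), np.float64(-116.0), np.float64(150.0)), (np.float64(506.0), np.float64(-114.0), np.float64(153.0)), (np.float64(504.0), np.float64(-125.0), np.float64(148.0))]
157 [(np.float64(482.0), np.float64(-46.0), np.float64(197.0)), (np.float64(513.0), np.float64(-116.0), np.float64(141.0)), (np.float64(507.0), np.float64(-115.0), np.float64(144.0)), (np.float64(504.0), np.float64(-124.0), np.float64(140.0))]
160 [(np.float64
[... 1700 characters left out ...]
), np.float64(-108.0), np.float64(68.0)), (np.float64(512.0), np.float64(-115.0), np.float64(68.0)), (np.float64(509.0), np.float64(-118.0), np.float64(66.0)), (np.float64(500.0), np.float64(-118.0), np.float64(70.0))]
184 [(np.float64(522.0), np.float64(-107.0), np.float64(59.0)), (np.float64(506.0), np.float64(-104.0), np.float64(68.0)), (np.float64(503.0), np.float64(-108.0), np.float64(66.0)), (np.float64(495.0), np.float64(-110.0), np.float64(69.0))]
187 [(np.float64(522.0), np.float64(-106.0), np.float64(50.0)), (np.float64(506.0), np.float64(-105.0), np.float64(58.0)), (np.float64(500.0), np.float64(-104.0), np.float64(61.0)), (np.float64(492.0), np.float64(-105.0), np.float64(64.0))]
```

View pics/s5.png

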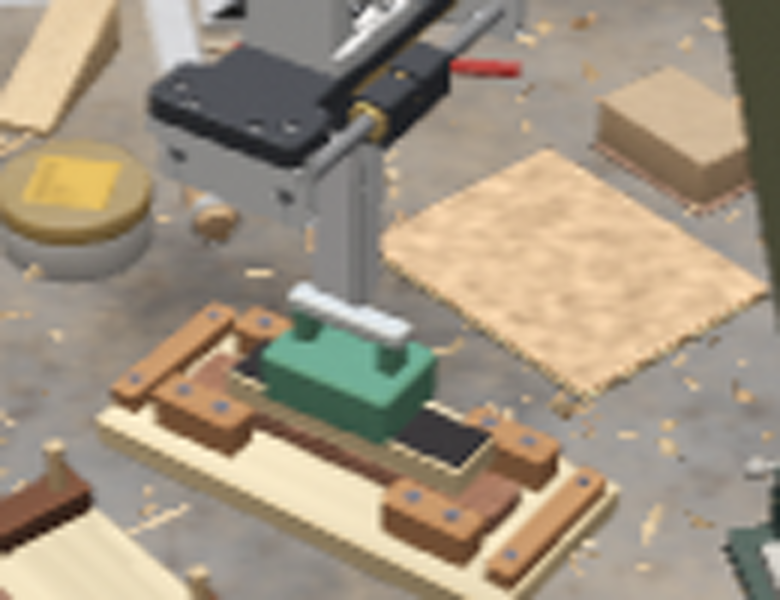

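```bash
python3 - <<'E'
from h import *
c=camera_params("wrist");p,d=camera("wrist");s=read_state();print(pix(c,s["eef_pos"]))
W=cloud(d,c)
for u in (232,242,246,250,254,258,268): print(u,[(v,*W[v,u].round(1).tolist()) for v in range(204,252,8)])
cv2.imwrite("pics/w5.png",cv2.resize(p[160:270,190:310],None,fx=5,fy=5,interpolation=cv2.INTER_CUBIC))
E
```

```text
(np.float64(250.53511318873015), np.float64(222.81083319318233))
232 [(204, 526.8, -115.1, 69.1), (212, 521.0, -114.9, 68.4), (220, 515.2, -114.7, 68.1), (228, 524.5, -117.2, 113.1), (236, 524.5, -117.9, 125.7), (244, 524.0, -118.4, 135.4)]
242 [(204, 531.8, -122.4, 89.4), (212, 526.9, -122.2, 90.0), (220, 524.6, -122.4, 99.3), (228, 524.3, -122.6, 113.0), (236, 524.2, -122.9, 125.1), (244, 524.7, -123.1, 137.3)]
246 [(204, 532.2, -124.8, 91.4), (212, 527.4, -124.7, 92.1), (220, 524.5, -124.7, 98.9), (228, 524.7, -124.8, 114.1), (236, 524.0, -124.9, 124.7), (244, 522.4, -124.9, 131.7)]
250 [(204, 531.9, -127.2, 90.3), (212, 527.4, -127.1, 92.3), (220, 521.9, -127.0, 90.6), (228, 522.9, -127.0, 109.1), (236, 522.9, -126.9, 121.7), (244, 522.4, -126.8, 131.7)]
254 [(204, 532.2, -129.6, 91.6), (212, 527.4, -129.5, 92.3), (220, 524.4, -129.4, 99.0), (228, 524.4, -129.1, 113.6), (236, 578.7, -127.2, 275.4), (244, 524.4, -128.7, 137.0)]
258 [(204, 531.9, -132.1, 90.8), (212, 526.9, -132.0, 90.9), (220, 524.5, -131.7, 99.3), (228, 524.4, -131.3, 113.6), (236, 524.3, -130.9, 125.8), (244, 524.1, -130.6, 136.2)]
268 [(204, 526.3, -139.4, 69.3), (212, 520.4, -139.4, 68.3), (220, 514.7, -139.3, 68.2), (228, 523.8, -136.7, 112.1), (236, 523.7, -136.0, 124.7), (244, 524.0, -135.3, 136.1)]
```

View pics/w5.png

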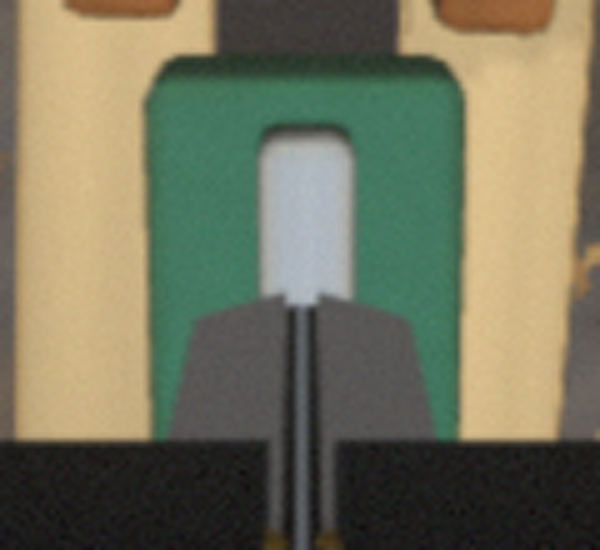

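```bash
python3 - <<'E'
from h import *
z=np.load("w1.npz");p,d=z["p"],z["d"];c={k:z[k] for k in("fx","fy","cx","cy","T")};W=cloud(d,c)
# w1 taken with TCP about (474.9,-51,310.4)
s=(475.2,-51,310.4)
for v in range(214,250,4): print(v,[(u,*(W[v,u]-s).round(1).tolist()) for u in (160,165,168,332,336,340)])
E
```

```text
214 [(160, -72.7, 159.5, -311.3), (165, -73.6, 151.3, -312.1), (168, -73.6, 145.9, -310.9), (332, -94.4, -130.2, -311.8), (336, -94.2, -136.3, -309.5), (340, -94.9, -143.3, -310.3)]
218 [(160, -276.3, 381.9, -1006.1), (165, -79.5, 151.2, -308.4), (168, -80.6, 146.8, -310.8), (332, -101.2, -129.9, -311.2), (336, -101.5, -136.5, -310.6), (340, -101.9, -143.1, -310.0)]
222 [(160, 14.0, 52.6, 28.5), (165, 13.7, 49.9, 27.9), (168, 12.3, 49.4, 23.8), (332, 5.3, -46.5, 24.0), (336, 6.1, -48.1, 27.0), (340, 6.3, -50.0, 28.1)]
226 [(160, 13.5, 51.0, 34.4), (165, 12.1, 49.3, 30.7), (168, 11.2, 48.4, 28.0), (332, 4.8, -45.1, 29.7), (336, 5.4, -46.7, 31.8), (340, 6.6, -48.0, 35.6)]
230 [(160, 12.5, 50.0, 38.4), (165, 10.7, 48.8, 33.5), (168, 8.9, 48.7, 28.2), (332, 2.9, -44.7, 31.1), (336, 4.9, -45.4, 37.0), (340, 5.7, -46.9, 39.4)]
234 [(160, 12.1, 48.5, 44.0), (165, 8.8, 48.7, 34.9), (168, 6.5, 49.0, 28.4), (332, 0.5, -44.6, 31.0), (336, 2.9, -45.1, 37.8), (340, 4.9, -45.8, 43.4)]
238 [(160, 9.6, 49.0, 43.2), (165, 6.2, 49.3, 34.0), (168, 4.7, 48.8, 30.1), (332, -2.0, -44.7, 30.7), (336, 1.0, -44.9, 38.7), (340, 3.3, -45.3, 44.9)]
242 [(160, 7.8, 49.0, 44.4), (165, 4.7, 48.9, 36.2), (168, 2.0, 49.4, 29.3), (332, -4.0, -44.4, 31.7), (336, -1.1, -44.7, 39.4), (340, 1.8, -44.8, 46.7)]
246 [(160, 5.7, 49.2, 44.5), (165, 2.2, 49.3, 35.9), (168, -0.2, 49.4, 30.1), (332, -5.9, -44.0, 33.1), (336, -3.5, -44.7, 39.0), (340, -0.4, -44.8, 46.7)]
```

Call:
play_rows:
  motion: [0,0,0,-0.005,0,0,-1,0,0,0,0,0,0,-1,0,0,0,0,0,0,-1,0,0,0,0,0,0,-1,0,0,0,0,0,0,-1,0,0,0,0,0,0,-1,0,0,0,0,0,0,-1,0,0,0,0,0,0,-1,0,0,0,0,0,0,-1]

```text
clock: 7.75
eef_pos: [514.9, -127.3, 79.8]
eef_rot: [1.178, 1.562, -0.413]
wrist_force: [0.3, 0.6, 0.1]
finger_gap: 69.1
```

```bash
python3 - <<'E'
from h import *
c=camera_params("scene");p,d=camera("scene")
cv2.imwrite("pics/s6.png",cv2.resize(p[120:220,200:330],None,fx=6,fy=6,interpolation=cv2.INTER_CUBIC))
s=read_state();print(s["eef_pos"],s["finger_gap"]);a=R.from_euler("xyz",s["eef_rot"]).as_matrix()
for sg in(-1,1): 
  for h in (0,20): print(sg,h,pix(c,s["eef_pos"]+a[:,2]*sg*48-a[:,0]*h))
go([514,-127,53],-1.2)
E
```

```text
[ 514.85881044 -127.32190961   79.76530678] 72.96991521148753
-1 0 (np.float64(246.1363639352306), np.float64(184.38198777937052))
-1 20 (np.float64(246.053371335509), np.float64(178.04199868628922))
1 0 (np.float64(267.02018176713636), np.float64(164.47958558737565))
1 20 (np.float64(267.15711962584265), np.float64(158.2462784912894))
pos [ 514.9 -127.3   79.8] gap 73.0 sh(mm) [26.8 -1.1 -0.4] turn [ 0.0013  0.0032 -0.0077] deg 0.5  sh after turn [26.8 -0.9 -0.3]
axes
 [[ 0.008  1.    -0.02 ]
 [-0.003 -0.02  -1.   ]
 [-1.     0.008  0.003]]
clock 7.8 F [-0.6  0.  -0.2]
```

View pics/s6.png

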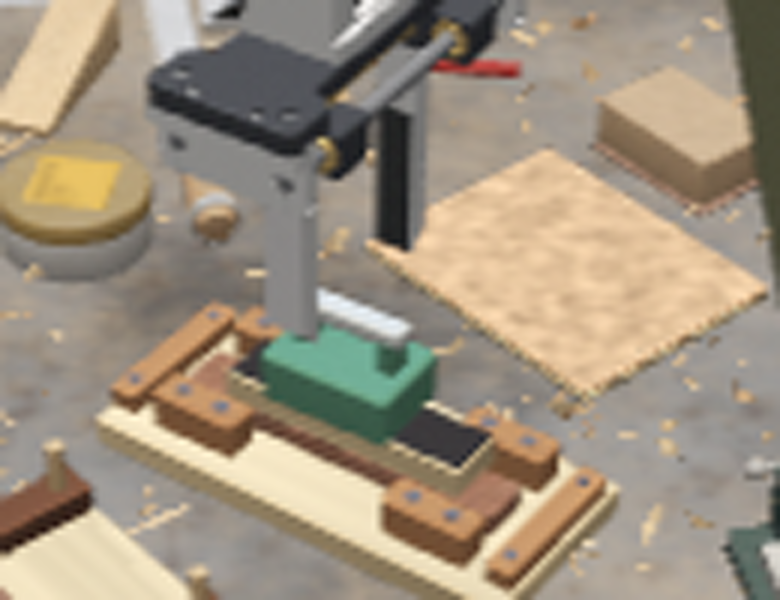

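Call:
play_rows:
  motion: [0,0.003,-0.007,0.006,-0.001,0,-1,0,0,0,0.006,0,0,-1,0,0,0,0.005,0,0,-1,0,0,0,0.005,0,0,-1,0,0,0,0.003,0,0,-1,0,0,0,0.002,0,0,-1,0,0,0,0,0,0,-1]

```text
clock: 8.5
eef_pos: [513.4, -127.2, 49.6]
eef_rot: [-1.935, 1.57, 2.757]
wrist_force: [-0.2, 0.0, 0.1]
finger_gap: 94.1
```

```bash
python3 - <<'E'
from h import *
p,d=camera("wrist"); cv2.imwrite("pics/w6.png",p)
p,d=camera("scene")
cv2.imwrite("pics/s7.png",cv2.resize(p[120:220,200:330],None,fx=6,fy=6,interpolation=cv2.INTER_CUBIC))
go([514,-127,53],-1.2)
E
```

```text
pos [ 513.6 -127.3   50. ] gap 93.7 sh(mm) [-3.   0.4 -0.3] turn [ 0.0014 -0.0003  0.0006] deg 0.1  sh after turn [-3.   0.4 -0.3]
axes
 [[-0.001  1.    -0.02 ]
 [ 0.    -0.02  -1.   ]
 [-1.    -0.001 -0.   ]]
clock 8.6 F [ 0.1 -0.3 -0.2]
```

View pics/s7.png

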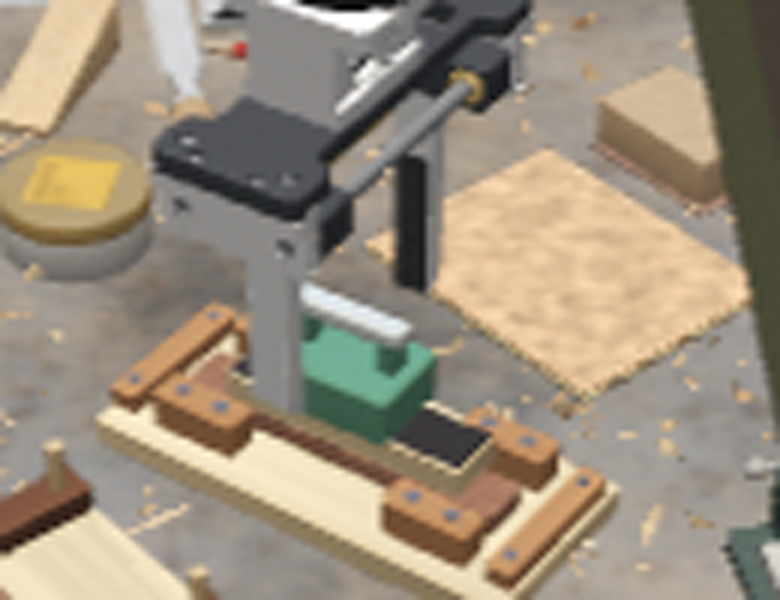

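View pics/w6.png

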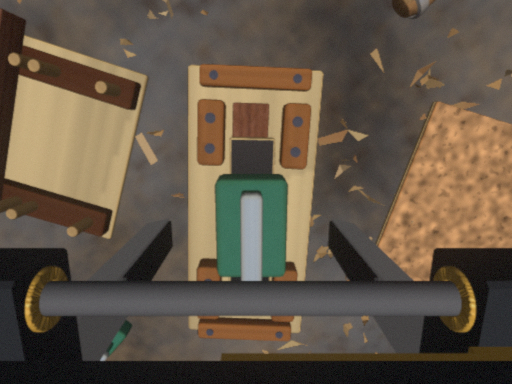

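Call:
play_rows:
  motion: [0,0,0,-0.004,0,0,-1,0,0,0,0,0,0,1,0,0,0,0,0,0,1,0,0,0,0,0,0,1,0,0,0,0,0,0,1,0,0,0,0,0,0,1,0,0,0,0,0,0,1,0,0,0,0,0,0,1,0,0,0,0,0,0,1,0,0,0,0,0,0,1,0,0,0,0,0,0,1,0,0,0,0,0,0,1,0,0,0,0,0,0,1,0,0,0,0,0,0,1]
  newtons: 35

```text
clock: 10.0
eef_pos: [514.0, -127.6, 55.0]
eef_rot: [0.894, 1.57, -0.696]
wrist_force: [0.2, -0.5, -0.3]
finger_gap: 11.7
```

Call:
play_rows:
  motion: [0,0,0,-0.005,0,0,1,0,0,0,-0.01,0,0,1,0,0,0,-0.015,0,0,1,0,0,0,-0.015,0,0,1,0,0,0,-0.015,0,0,1,0,0,0,0,0,0,1,0,0,0,0,0,0,1]

```text
clock: 10.7
eef_pos: [512.2, -126.6, 117.8]
eef_rot: [-1.936, 1.567, 2.757]
wrist_force: [0.1, 0.4, -5.8]
finger_gap: 11.7
```

```bash
python3 - <<'E'
from h import *
p,d=camera("wrist"); cv2.imwrite("pics/w7.png",p)
p,d=camera("scene")
cv2.imwrite("pics/s8.png",cv2.resize(p[120:220,200:330],None,fx=6,fy=6,interpolation=cv2.INTER_CUBIC))
go([492.2,-329.7,120],-17.3)
E
```

```text
pos [ 512.2 -126.7  117.5] gap 11.8 sh(mm) [ -2.8 -16.  203.4] turn [ 0.2824 -0.001   0.0045] deg 16.2  sh after turn [ -2.5  41.3 199.8]
axes
 [[-0.004  1.    -0.02 ]
 [ 0.002 -0.02  -1.   ]
 [-1.    -0.004 -0.002]]
clock 10.8 F [ 0.1 -0.9 -5.3]
```

View pics/s8.png

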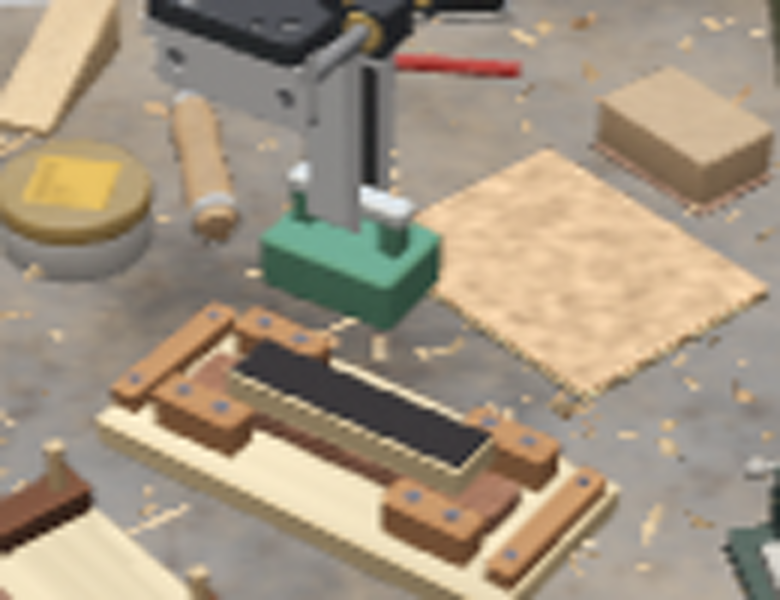

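View pics/w7.png

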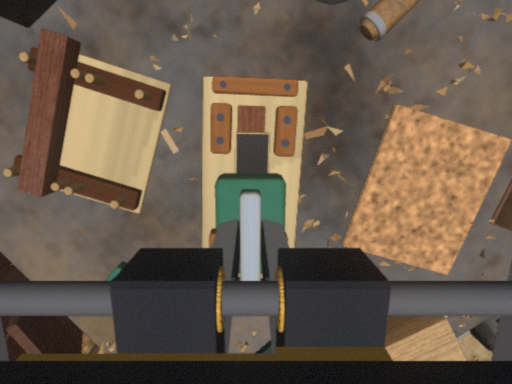

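Call:
play_rows:
  motion: [0.07,0,0,0,0,0,1,0.07,0,0,0,0,0,1,0.07,0,0,0,0,0,1,0.07,0,0.004,0,0,0,1,0,0,0,0,0.003,0.014,1,0,0,0,0,0.005,0.024,1,0,0,0,0,0.005,0.024,1,0,0,0,0,0.005,0.024,1,0,0,0,0,0.005,0.024,1,0,0,0,0,0.005,0.024,1,0,0,0,0,0.005,0.024,1,0,0,0,0,0.003,0.014,1,0,0,0,0,0.002,0.01,1,0,0,0,0,0,0,1]

```text
clock: 12.2
eef_pos: [487.3, -322.5, 107.3]
eef_rot: [-1.708, 1.555, 2.708]
wrist_force: [-0.1, -0.0, -6.2]
finger_gap: 11.6
```

```bash
python3 - <<'E'
from h import *
go([492.2,-329.7,35],-17.3)
E
```

```text
pos [ 487.3 -322.5  107.3] gap 11.6 sh(mm) [72.2  7.9  5.6] turn [ 0.0056 -0.0021  0.0159] deg 1.0  sh after turn [72.3  6.8  5.4]
axes
 [[-0.015  0.956 -0.292]
 [ 0.007 -0.292 -0.956]
 [-1.    -0.016 -0.002]]
clock 12.2 F [-0.1 -0.  -6.2]
```

Call:
play_rows:
  motion: [0.005,-0.002,0.016,0.01,0.007,0.0055,1,0,0,0,0.02,0,0,1,0,0,0,0.02,0,0,1,0,0,0,0.015,0,0,1,0,0,0,0.006,0,0,1,0,0,0,0,0,0,1]

```text
clock: 12.8
eef_pos: [493.8, -325.8, 34.2]
eef_rot: [2.563, 1.569, 0.696]
wrist_force: [1.1, 0.1, -5.2]
finger_gap: 11.3
```

```bash
python3 - <<'E'
from h import *
p,d=camera("top"); cv2.imwrite("pics/t9.png",cv2.resize(p[130:260,200:400],None,fx=4,fy=4,interpolation=cv2.INTER_CUBIC))
go([492.2,-329.7,21],-17.3)
E
```

```text
pos [ 494.  -326.    34.7] gap 11.5 sh(mm) [13.7 -0.6  4.1] turn [ 0.0062 -0.001  -0.0014] deg 0.4  sh after turn [13.7 -0.6  4.1]
axes
 [[ 0.002  0.957 -0.291]
 [ 0.001 -0.291 -0.957]
 [-1.     0.001 -0.001]]
clock 12.85 F [-0.6 -0.3 -5.8]
```

View pics/t9.png

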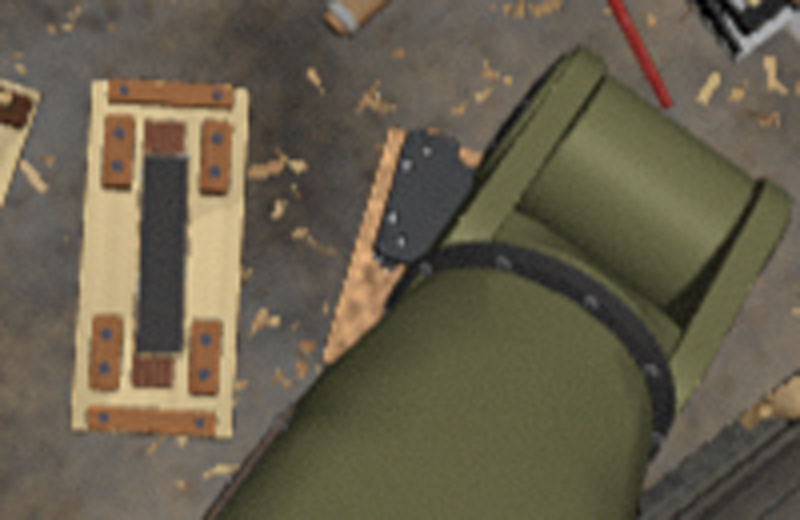

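Descend gently until the load comes off.

Call:
play_rows:
  motion: [0.006,0,0,0.005,0,0.004,1,0,0,0,0.003,0,0,1,0,0,0,0.002,0,0,1,0,0,0,0.001,0,0,1,0,0,0,0,0,0,1]

```text
clock: 13.35
eef_pos: [493.9, -330.7, 25.4]
eef_rot: [1.511, 1.566, -0.362]
wrist_force: [-1.5, 0.6, -5.5]
finger_gap: 11.4
```

Call:
play_rows:
  motion: [0,0,0,0.0015,0,0,1,0,0,0,0.001,0,0,1,0,0,0,0.001,0,0,1,0,0,0,0.001,0,0,1,0,0,0,0,0,0,1]

```text
clock: 13.85
eef_pos: [494.3, -331.0, 21.1]
eef_rot: [1.449, 1.565, -0.424]
wrist_force: [-0.0, 0.2, -4.2]
finger_gap: 11.4
```

Call:
play_rows:
  motion: [0,0,0,0.001,0,0,1,0,0,0,0.001,0,0,1,0,0,0,0,0,0,1]

```text
clock: 14.15
eef_pos: [494.4, -331.1, 21.3]
eef_rot: [1.416, 1.564, -0.457]
wrist_force: [0.2, 1.1, -5.6]
finger_gap: 11.3
```

Call:
play_rows:
  motion: [0,0,0,0.0015,0,0,1,0,0,0,0.0015,0,0,1,0,0,0,0,0,0,1]

```text
clock: 14.45
eef_pos: [494.7, -331.5, 21.3]
eef_rot: [1.359, 1.563, -0.513]
wrist_force: [-0.2, 0.5, -4.5]
finger_gap: 11.7
```

```bash
python3 - <<'E'
from h import *
p,d=camera("scene");c=camera_params("scene");W=cloud(d,c)
cv2.imwrite("pics/s9.png",cv2.resize(p[110:230,210:370],None,fx=5,fy=5,interpolation=cv2.INTER_CUBIC))
print([read_state()["wrist_force"].round(1) for _ in range(1)])
m=cv2.inRange(cv2.cvtColor(p,cv2.COLOR_BGR2HSV),(65,80,30),(95,255,255))>0
X=W[m&(d>0)];X=X[(X[:,1]<-250)&(X[:,1]>-400)];print(len(X),np.percentile(X[:,2],[1,5,50,95,99]))
E
```

```text
[array([-0.2, -1. , -2.2])]
590 [-50.52390674 -44.41605646   5.14881524  36.56762706  43.5071859 ]
```

View pics/s9.png

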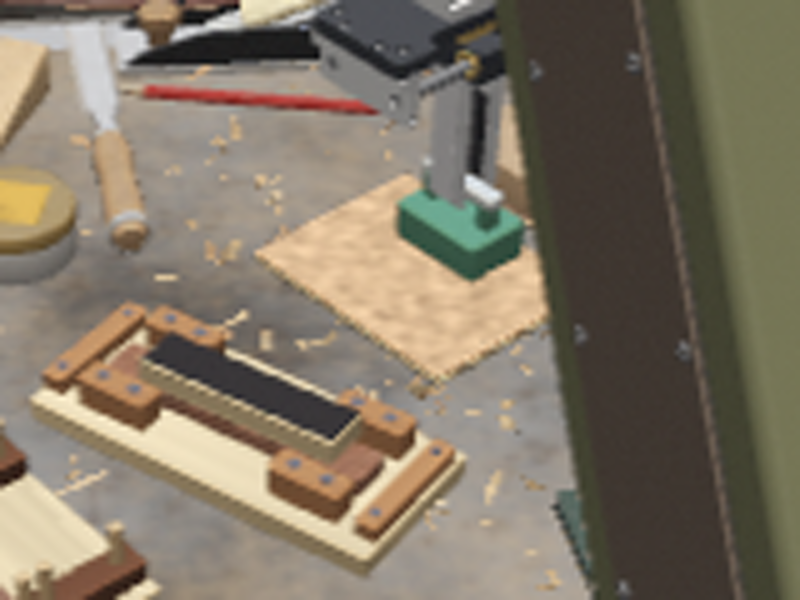

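Call:
play_rows:
  motion: [0,0,0,0,0,0,0,0,0,0,0,0,0,0,0,0,0,0,0,0,0,0,0,0,0,0,0,0,0,0,0,0,0,0,0,0,0,0,-0.01,0,0,0,0,0,0,-0.02,0,0,0,0,0,0,-0.03,0,0,0,0,0,0,-0.03,0,0,0]

```text
clock: 15.4
eef_pos: [493.3, -330.5, 112.3]
eef_rot: [1.506, 1.567, -0.367]
wrist_force: [0.6, 0.9, 0.8]
finger_gap: 47.3
```

```bash
python3 - <<'E'
from h import *
go([510.8,-126,130],-3)
E
```

```text
pos [ 493.3 -330.5  112.3] gap 47.3 sh(mm) [ -18.   -44.  -200.4] turn [-0.2494  0.0008 -0.004 ] deg 14.3  sh after turn [ -17.7    6.8 -205.1]
axes
 [[ 0.004  0.955 -0.297]
 [-0.001 -0.297 -0.955]
 [-1.     0.004  0.   ]]
clock 15.4 F [0.6 0.9 0.8]
```

Call:
play_rows:
  motion: [-0.08,0,0,-0.02,0,0,0,-0.08,0,0,0,0,0,0,-0.08,0,-0.004,0,0,0,0,0,0,0,0,0,-0.01,0,0,0,0,0,0.001,-0.03,0,0,0,0,0,0.001,-0.03,0,0,0,0,0,0.001,-0.03,0,0,0,0,0,0.001,-0.03,0,0,0,0,0,0.001,-0.03,0,0,0,0,0,0.001,-0.02,0,0,0,0,0,0,-0.01,0,0,0,0,0,0,0,0,0,0,0,0,0,0,0]

```text
clock: 16.7
eef_pos: [511.3, -131.4, 143.2]
eef_rot: [1.014, 1.558, -0.631]
wrist_force: [0.3, 0.0, 0.1]
finger_gap: 47.3
```

```bash
cat >> h.py <<'E'
def rect(W,cen,r,z0,z1,lab,k=3,mn=30):
    m=(W[...,2]>z0)&(W[...,2]<z1)&(np.hypot(W[...,0]-cen[0],W[...,1]-cen[1])<r)
    n,l,s,_=cv2.connectedComponentsWithStats(m.astype(np.uint8),connectivity=8)
    for i in np.argsort(-s[1:,4])[:k]+1:
        if s[i,4]<mn: continue
        X=W[l==i]; q=cv2.minAreaRect(X[:,:2].astype(np.float32)); print(lab,s[i,4],np.round(q[0],1),np.round(q[1],1),round(q[2],1),"zmean",X[:,2].mean().round(1))
def snap(n,f=None):
    c=camera_params(n); p,d=camera(n)
    if f: cv2.imwrite("pics/"+f,p)
    return p,d,c,cloud(d,c)
E
python3 - <<'E'
from h import *
for n in("wrist","top"):
    p,d,c,W=snap(n,n+"10.png")
    rect(W,(510,-126),120,38.5,47,n+" caul")
    rect(W,(510,-126),120,23,29,n+" strip")
    rect(W,(510,-126),130,11,37,n+" cradle",1)
    rect(W,(494,-331),60,25,45,n+" weight",1)
    rect(W,(494,-331),60,50,70,n+" bar",1)
    rect(W,(570,28),120,39,47,n+" dowels",9,8)
go([510.8,-126,130],-3)
E
```

```text
wrist caul 3617 [ 508.9 -126.7] [ 30. 120.] 87.8 zmean 42.5
wrist strip 1183 [ 608. -132.] [74.4 14.1] 85.9 zmean 27.1
wrist strip 701 [ 415.  -119.9] [76.1 11.2] 86.0 zmean 26.7
wrist strip 594 [ 580.4 -127.7] [24.6 23. ] 86.0 zmean 27.3
wrist cradle 13693 [ 510.3 -125.9] [ 96.2 211.6] 86.4 zmean 22.1
wrist weight 1931 [ 495.5 -329.2] [42.3 63.9] 72.4 zmean 33.9
wrist bar 925 [ 495.1 -330.3] [13.  55.9] 73.0 zmean 56.1
wrist dowels 3794 [584.6  50.8] [ 23.4 139.9] 71.5 zmean 42.0
wrist dowels 311 [677.   56.1] [ 3. 43.] 36.8 zmean 43.1
wrist dowels 79 [632.4  55.7] [7.5 7.3] 27.9 zmean 42.4
wrist dowels 78 [619.3  15.9] [7.2 7.6] 0.9 zmean 42.4
wrist dowels 77 [615.3   4.5] [7.4 7.6] 72.3 zmean 42.3
wrist dowels 69 [538.1  87.7] [7.4 7.8] 5.3 zmean 42.3
wrist dowels 65 [601.8 -35.2] [6.8 6.3] 86.7 zmean 42.8
wrist dowels 62 [507.3  -3.3] [7.4 7. ] 36.4 zmean 42.4
wrist dowels 60 [524.9  47.5] [7.4 7. ] 83.9 zmean 42.5
top caul 39 [ 511.7 -126.1] [29.   9.7] 84.6 zmean 41.5
top cradle 63 [ 510.4 -156. ] [30.9 15.3] 65.2 zmean 15.1
top weight 374 [ 494.9 -330.6] [44.6 63.8] 71.2 zmean 33.1
top bar 126 [ 494.4 -330.6] [12.4 54.9] 72.8 zmean 56.3
top dowels 530 [584.9  51. ] [ 22.8 139.4] 71.4 zmean 42.3
top dowels 19 [676.4  57.4] [ 1.9 37.5] 36.2 zmean 42.4
top dowels 12 [619.6  16.3] [6.6 7.3] 62.1 zmean 42.8
top dowels 10 [615.6   4.3] [5.5 6. ] 62.3 zmean 43.8
top dowels 9 [520.5  36.9] [5.  4.9] 8.3 zmean 43.3
top dowels 9 [524.3  48.4] [7.5 4.6] 2.7 zmean 43.1
top dowels 8 [633.1  55.1] [4.6 5.1] 87.7 zmean 43.1
top dowels 8 [538.5  88.1] [6.7 4.9] 45.2 zmean 42.4
pos [ 511.3 -131.8  143. ] gap 46.9 sh(mm) [13.  -1.  -5.9] turn [-0.0222  0.0071 -0.011 ] deg 1.5  sh after turn [13.  -0.8 -5.8]
axes
 [[ 0.011  0.997 -0.075]
 [-0.008 -0.074 -0.997]
 [-1.     0.011  0.007]]
clock 16.8 F [0.8 0.6 0.2]
```

View pics/wrist10.png

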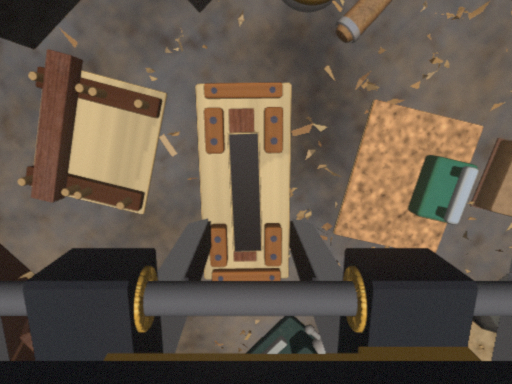

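View pics/top10.png

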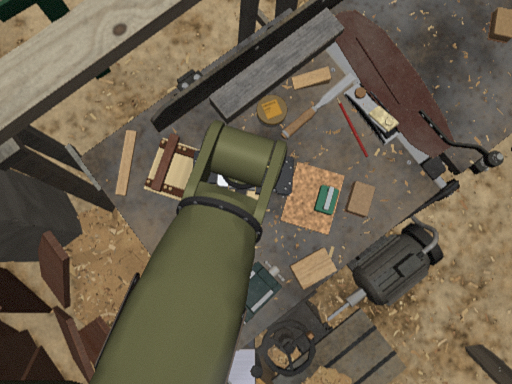

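```bash
python3 - <<'E'
from h import *
go([508.9,-126.7,60],-2.2)
E
```

```text
pos [ 511.3 -131.8  143. ] gap 46.9 sh(mm) [83.  -3.7 -5.5] turn [-0.0362  0.0071 -0.0109] deg 2.2  sh after turn [83.  -2.6 -5. ]
axes
 [[ 0.011  0.997 -0.075]
 [-0.008 -0.074 -0.997]
 [-1.     0.011  0.007]]
clock 16.8 F [0.8 0.6 0.2]
```

Call:
play_rows:
  motion: [-0.035,0.007,-0.011,0,-0.003,-0.005,0,0,0,0,0.02,0,0,0,0,0,0,0.02,0,0,0,0,0,0,0.02,0,0,0,0,0,0,0.015,0,0,0,0,0,0,0,0,0,0]

```text
clock: 17.4
eef_pos: [508.3, -131.8, 65.6]
eef_rot: [0.89, 1.57, -0.727]
wrist_force: [-0.3, 0.3, 0.8]
finger_gap: 47.1
```

```bash
python3 - <<'E'
from h import *
snap("wrist","w11.png")
go([508.9,-126.7,11],-2.2)
E
```

```text
pos [ 508.8 -132.    66.7] gap 46.9 sh(mm) [55.7 -0.2 -5.3] turn [-0.0083  0.0009 -0.0019] deg 0.5  sh after turn [55.7 -0.1 -5.3]
axes
 [[ 0.002  0.999 -0.047]
 [-0.001 -0.047 -0.999]
 [-1.     0.002  0.001]]
clock 17.45 F [-0.3 -0.5  0.3]
```

View pics/w11.png

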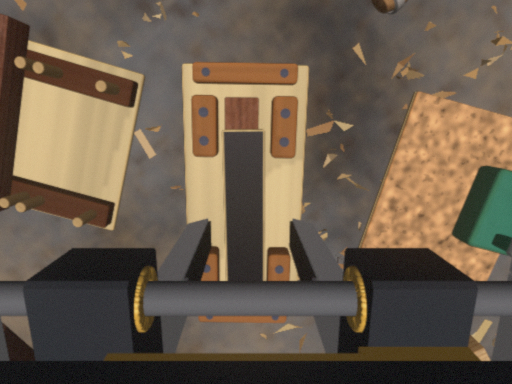

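Call:
play_rows:
  motion: [-0.008,0,0,0,0,0,0,0,0,0,0,0,-0.0055,0,0,0,0,0.012,0,0,0,0,0,0,0.012,0,0,0,0,0,0,0.012,0,0,0,0,0,0,0.01,0,0,0,0,0,0,0,0,0,0]

```text
clock: 18.15
eef_pos: [510.1, -127.0, 19.0]
eef_rot: [1.22, 1.566, -0.39]
wrist_force: [0.4, 0.7, -0.2]
finger_gap: 47.1
```

```bash
python3 - <<'E'
from h import *
go([508.9,-126.7,11],-2.2)
p,d,c,W=snap("scene"); cv2.imwrite("pics/s12.png",cv2.resize(p[120:220,200:330],None,fx=6,fy=6,interpolation=cv2.INTER_CUBIC))
E
```

```text
pos [ 510.1 -127.    19. ] gap 47.1 sh(mm) [ 7.9 -1.2 -0.3] turn [-0.0006  0.0018 -0.0049] deg 0.3  sh after turn [ 8.  -1.2 -0.3]
axes
 [[ 0.005  0.999 -0.039]
 [-0.002 -0.039 -0.999]
 [-1.     0.005  0.002]]
clock 18.15 F [ 0.4  0.7 -0.2]
```

View pics/s12.png

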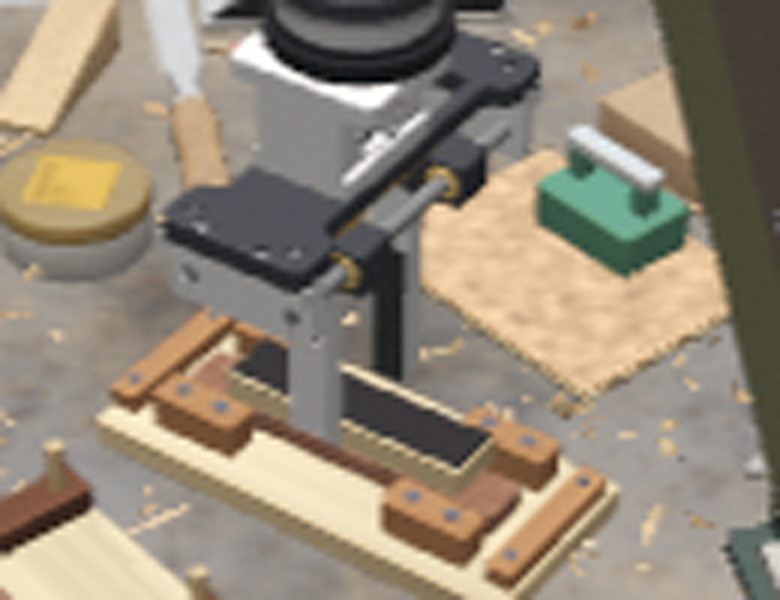

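Call:
play_rows:
  motion: [0,0,-0.005,0.004,-0.001,0,0,0,0,0,0.003,0,0,0,0,0,0,0,0,0,1,0,0,0,0,0,0,1,0,0,0,0,0,0,1,0,0,0,0,0,0,1,0,0,0,0,0,0,1,0,0,0,0,0,0,1]
  newtons: 20

```text
clock: 19.0
eef_pos: [510.1, -127.4, 13.3]
eef_rot: [0.723, 1.567, -0.887]
wrist_force: [-0.3, 0.6, -0.5]
finger_gap: 29.9
```

Call:
play_rows:
  motion: [0,0,0,0,0,0,1,0,0,0,-0.004,0,0,1,0,0,0,-0.01,0,0,1,0,0,0,-0.02,0,0,1,0,0,0,-0.02,0,0,1,0,0,0,-0.02,0,0,1,0,0,0,0,0,0,1]

```text
clock: 19.7
eef_pos: [510.0, -127.2, 92.9]
eef_rot: [0.827, 1.567, -0.783]
wrist_force: [-0.1, -0.4, -1.2]
finger_gap: 29.3
```

```bash
python3 - <<'E'
from h import *
p,d,c,W=snap("scene"); cv2.imwrite("pics/s13.png",cv2.resize(p[120:220,200:330],None,fx=6,fy=6,interpolation=cv2.INTER_CUBIC))
go([511.2,-269.4,80],-17.3)
E
```

```text
pos [ 509.4 -127.    91.4] gap 29.7 sh(mm) [ 11.7   7.4 142.2] turn [ 0.2628  0.0021 -0.0015] deg 15.1  sh after turn [ 11.4  44.1 135.4]
axes
 [[ 0.001  0.999 -0.039]
 [-0.002 -0.039 -0.999]
 [-1.     0.001  0.002]]
clock 19.75 F [-0.2 -1.   0.2]
```

View pics/s13.png

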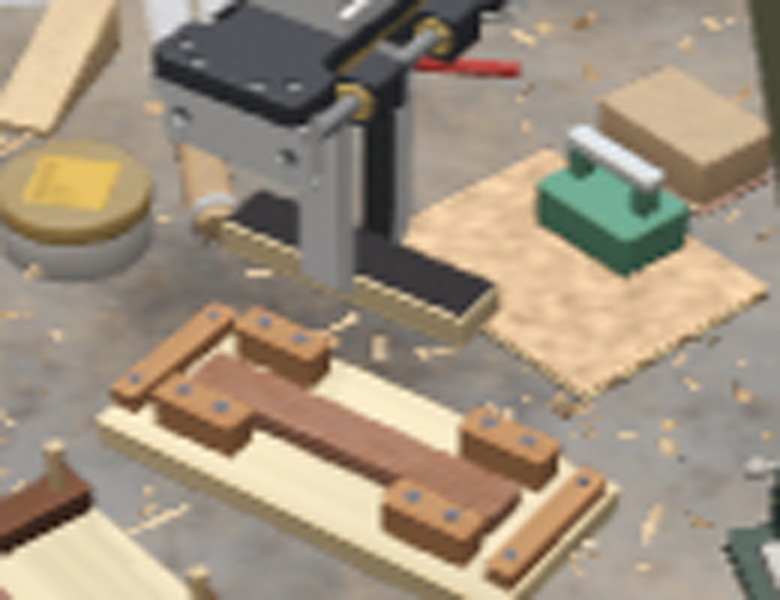

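Call:
play_rows:
  motion: [0.088,0,0,0,0,0,1,0.088,0,0,0,0,0,1,0.088,0,0,0,0,0,1,0,0,0,0,0,0,1,0,0,0,0,0.004,0.012,1,0,0,0,0,0.008,0.025,1,0,0,0,0,0.008,0.025,1,0,0,0,0,0.008,0.025,1,0,0,0,0,0.008,0.025,1,0,0,0,0,0.004,0.012,1,0,0,0,0,0,0,1]

```text
clock: 20.85
eef_pos: [506.5, -264.9, 84.4]
eef_rot: [-1.361, 1.564, 3.056]
wrist_force: [-0.1, 1.1, -0.3]
finger_gap: 29.6
```

```bash
python3 - <<'E'
from h import *
snap("wrist","w14.png")
go([511.2,-269.4,5],-17.3)
E
```

```text
pos [ 506.5 -264.1   84.4] gap 29.8 sh(mm) [79.4  6.6  3.6] turn [0.007  0.0014 0.0072] deg 0.6  sh after turn [79.4  6.1  3.7]
axes
 [[-0.007  0.957 -0.291]
 [ 0.001 -0.291 -0.957]
 [-1.    -0.007  0.001]]
clock 20.9 F [-0.7 -0.5 -2. ]
```

View pics/w14.png

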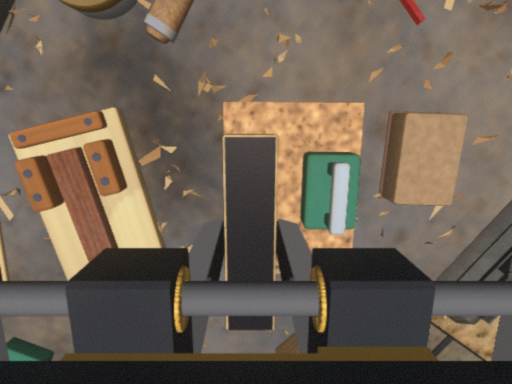

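Call:
play_rows:
  motion: [0.007,0,0.007,0,0,0,1,0,0,0,0,0.006,0.004,1,0,0,0,0.02,0,0,1,0,0,0,0.02,0,0,1,0,0,0,0.02,0,0,1,0,0,0,0.012,0,0,1,0,0,0,0.004,0,0,1,0,0,0,0,0,0,1]

```text
clock: 21.7
eef_pos: [514.6, -266.3, 7.5]
eef_rot: [1.155, 1.567, -0.711]
wrist_force: [0.4, 0.4, -0.3]
finger_gap: 29.8
```

```bash
python3 - <<'E'
from h import *
go([511.2,-269.4,-5.7],-17.3)
E
```

```text
pos [ 514.6 -266.3    7.5] gap 29.8 sh(mm) [13.2 -2.4  4. ] turn [ 0.0076  0.0017 -0.0038] deg 0.5  sh after turn [13.2 -2.3  4. ]
axes
 [[ 0.003  0.957 -0.29 ]
 [-0.003 -0.29  -0.957]
 [-1.     0.004  0.002]]
clock 21.7 F [ 0.4  0.4 -0.3]
```

Call:
play_rows:
  motion: [0,0,0,0,-0.002,0.004,1,0,0,0,0.005,0,0,1,0,0,0,0.003,0,0,1,0,0,0,0.002,0,0,1,0,0,0,0.0015,0,0,1,0,0,0,0.001,0,0,1,0,0,0,0,0,0,1]

```text
clock: 22.4
eef_pos: [512.6, -270.6, -3.3]
eef_rot: [1.237, 1.563, -0.628]
wrist_force: [-0.1, 0.2, -1.1]
finger_gap: 29.5
```

Call:
play_rows:
  motion: [0,0,0,0.0015,0,0,1,0,0,0,0.0015,0,0,1,0,0,0,0.001,0,0,1,0,0,0,0,0,0,1]

```text
clock: 22.8
eef_pos: [513.0, -270.7, -5.8]
eef_rot: [1.236, 1.562, -0.629]
wrist_force: [0.2, 0.0, -1.0]
finger_gap: 29.4
```

Call:
play_rows:
  motion: [0,0,0,0.0005,0,0,0.1,0,0,0,0,0,0,0.1,0,0,0,0,0,0,0.1,0,0,0,-0.01,0,0,0.1,0,0,0,-0.03,0,0,0.1,0,0,0,-0.04,0,0,0.1,0,0,0,-0.04,0,0,0.1,0,0,0,0,0,0,0.1]

```text
clock: 23.6
eef_pos: [511.7, -269.8, 119.5]
eef_rot: [1.235, 1.563, -0.63]
wrist_force: [-0.4, -0.4, 0.3]
finger_gap: 42.4
```

```bash
python3 - <<'E'
from h import *
go([510.5,-126,110],-3.5)
E
```

```text
pos [ 511.7 -269.8  119.5] gap 42.4 sh(mm) [   8.8  -42.9 -137.3] turn [-0.233   0.0034 -0.007 ] deg 13.4  sh after turn [   9.5  -10.  -143.5]
axes
 [[ 0.006  0.957 -0.29 ]
 [-0.005 -0.29  -0.957]
 [-1.     0.007  0.003]]
clock 23.6 F [-0.4 -0.4  0.3]
```

Call:
play_rows:
  motion: [-0.078,0,0,0,0,0,0.1,-0.078,0,0,0,0,0,0.1,-0.077,0.003,-0.007,0,0,0,0.1,0,0,0,0,-0.001,-0.012,0.1,0,0,0,0,-0.002,-0.03,0.1,0,0,0,0,-0.002,-0.03,0.1,0,0,0,0,-0.002,-0.03,0.1,0,0,0,0,-0.002,-0.025,0.1,0,0,0,0,-0.001,-0.012,0.1,0,0,0,0,0,0,0.1]

```text
clock: 24.6
eef_pos: [507.6, -121.9, 119.8]
eef_rot: [0.548, 1.569, -1.09]
wrist_force: [-1.0, 0.4, 0.4]
finger_gap: 42.4
```

```bash
python3 - <<'E'
from h import *
p,d,c,W=snap("wrist","w15.png")
rect(W,(510,-126),120,23,29.5,"strip")
rect(W,(510,-126),130,11,37,"cradle",1)
rect(W,(511,-269),80,18,28,"caul",2)
m=masks_of("wrist","dark_strip")
for q in m[:3]:
    X=W[q["region"]];r=cv2.minAreaRect(X[:,:2].astype(np.float32));print(q["conf"],r,X[:,2].mean())
go([510.5,-126,20],-3.5)
E
```

```text
strip 4330 [ 511.9 -124. ] [ 24.7 159.2] 86.8 zmean 27.3
strip 1435 [ 608.  -131.7] [75.5 13.7] 86.1 zmean 27.1
strip 390 [ 418.1 -120.4] [74.7  5.1] 86.5 zmean 26.2
cradle 19049 [ 512.6 -126. ] [ 96.4 206.9] 86.3 zmean 22.7
caul 4110 [ 512.  -269.1] [ 31.2 119.9] 73.3 zmean 23.5
caul 428 [ 501.4 -310.9] [ 4.6 63.3] 71.8 zmean 23.1
0.98 ((512.7434692382812, -124.35076904296875), (27.52984046936035, 160.86306762695312), 86.95194244384766) 28.29605462929049
pos [ 507.8 -123.4  119.8] gap 42.0 sh(mm) [99.8  2.8  2.2] turn [-0.007   0.0016 -0.001 ] deg 0.4  sh after turn [99.8  2.9  2.4]
axes
 [[ 0.001  0.998 -0.068]
 [-0.002 -0.068 -0.998]
 [-1.     0.001  0.002]]
clock 24.7 F [ 0.8  0.3 -0.9]
```

View pics/w15.png

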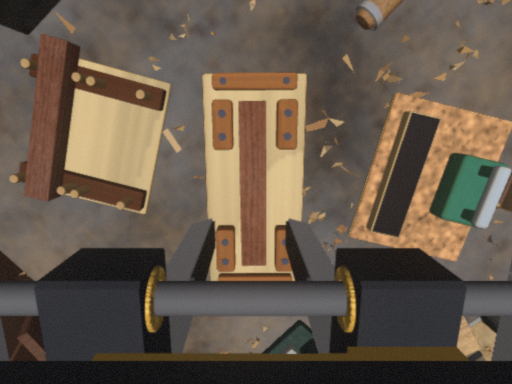

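Call:
play_rows:
  motion: [-0.003,0.002,0,0,0,0,0.1,0,0,0,0,0.004,0.001,0.1,0,0,0,0.025,0,0,0.1,0,0,0,0.025,0,0,0.1,0,0,0,0.025,0,0,0.1,0,0,0,0.018,0,0,0.1,0,0,0,0.006,0,0,0.1,0,0,0,0,0,0,0.1]

```text
clock: 25.5
eef_pos: [514.0, -131.6, 17.7]
eef_rot: [1.439, 1.567, -0.205]
wrist_force: [0.1, 0.5, 0.7]
finger_gap: 42.1
```

```bash
python3 - <<'E'
from h import *
go([511.9,-124.5,-2],-3.2)
p,d,c,W=snap("scene"); cv2.imwrite("pics/s16.png",cv2.resize(p[120:220,200:330],None,fx=6,fy=6,interpolation=cv2.INTER_CUBIC))
E
```

```text
pos [ 514.  -131.6   17.7] gap 42.1 sh(mm) [19.7 -2.7 -6.9] turn [-0.0182  0.0005 -0.0035] deg 1.1  sh after turn [19.7 -2.5 -6.9]
axes
 [[ 0.003  0.997 -0.074]
 [-0.001 -0.074 -0.997]
 [-1.     0.004  0.   ]]
clock 25.5 F [0.1 0.5 0.7]
```

View pics/s16.png

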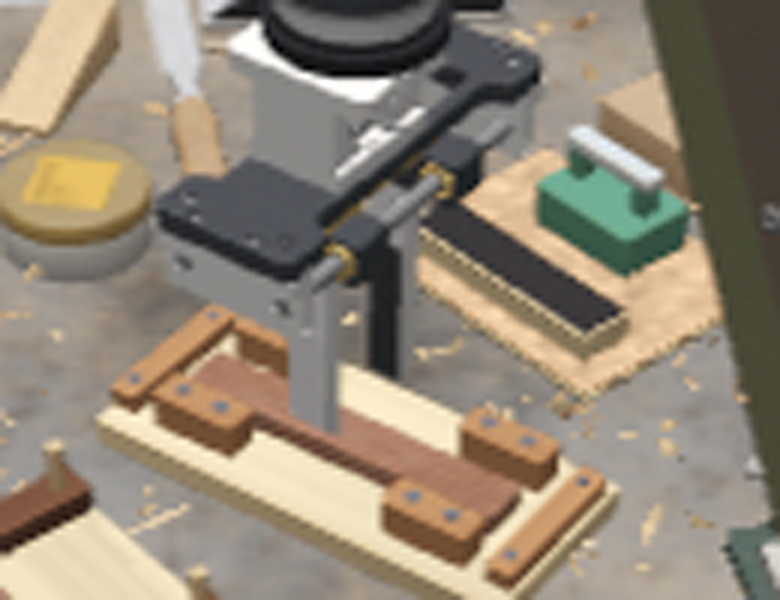

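Call:
play_rows:
  motion: [-0.018,0,-0.003,0,0,0,0.1,0,0,0,0,-0.0025,-0.007,0.1,0,0,0,0,0,0,0.1]

```text
clock: 25.85
eef_pos: [513.3, -124.7, 20.6]
eef_rot: [1.226, 1.566, -0.399]
wrist_force: [0.8, 0.5, 0.3]
finger_gap: 42.3
```

```bash
python3 - <<'E'
from h import *
go([511.9,-124.5,-2],-3.2)
E
```

```text
pos [ 513.3 -124.7   20.6] gap 42.3 sh(mm) [22.5 -1.5 -0.1] turn [ 0.0009  0.0015 -0.0043] deg 0.3  sh after turn [22.6 -1.4 -0.1]
axes
 [[ 0.004  0.998 -0.055]
 [-0.002 -0.055 -0.998]
 [-1.     0.004  0.002]]
clock 25.85 F [0.8 0.5 0.3]
```

Call:
play_rows:
  motion: [0,0,0,0.01,-0.001,0,0.1,0,0,0,0.006,0,0,0.1,0,0,0,0.003,0,0,0.1,0,0,0,0.002,0,0,0.1,0,0,0,0,0,0,0.1]

```text
clock: 26.35
eef_pos: [512.5, -124.4, -1.8]
eef_rot: [1.233, 1.565, -0.392]
wrist_force: [-0.6, 0.6, -1.0]
finger_gap: 42.2
```

```bash
python3 - <<'E'
from h import *
go([511.9,-124.5,-2],-3.2)
p,d,c,W=snap("scene"); cv2.imwrite("pics/s17.png",cv2.resize(p[120:220,200:330],None,fx=6,fy=6,interpolation=cv2.INTER_CUBIC))
E
```

```text
pos [ 512.5 -124.4   -1.8] gap 42.2 sh(mm) [ 0.2 -0.6  0.2] turn [ 0.0015  0.0018 -0.0052] deg 0.3  sh after turn [ 0.2 -0.6  0.2]
axes
 [[ 0.005  0.999 -0.054]
 [-0.002 -0.054 -0.999]
 [-1.     0.005  0.002]]
clock 26.35 F [-0.6  0.6 -1. ]
```

View pics/s17.png

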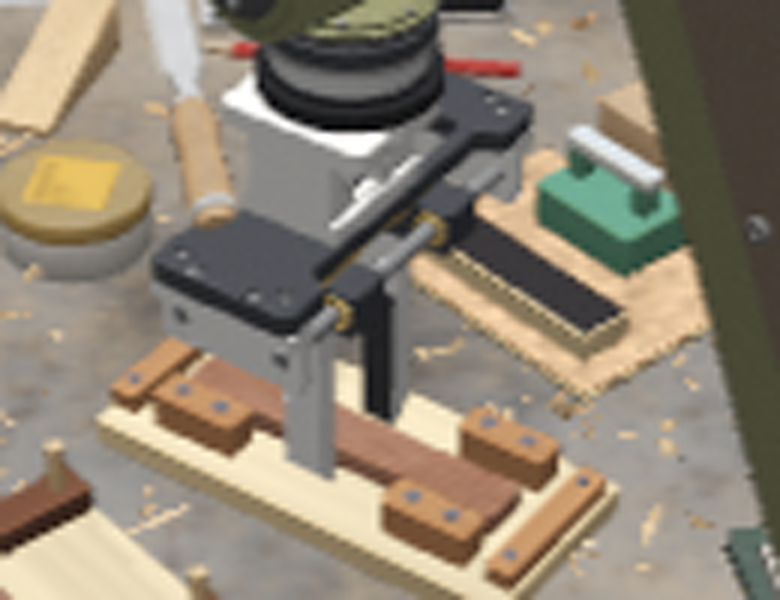

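Call:
play_rows:
  motion: [0,0,0,0,0,0,1,0,0,0,0,0,0,1,0,0,0,0,0,0,1,0,0,0,0,0,0,1,0,0,0,0,0,0,1,0,0,0,0,0,0,1]
  newtons: 20

```text
clock: 27.0
eef_pos: [512.9, -124.6, -1.1]
eef_rot: [1.246, 1.564, -0.379]
wrist_force: [-0.3, 0.7, -0.2]
finger_gap: 25.0
```

Call:
play_rows:
  motion: [0,0,0,-0.004,0,0,1,0,0,0,-0.01,0,0,1,0,0,0,-0.025,0,0,1,0,0,0,-0.025,0,0,1,0,0,0,-0.02,0,0,1,0.088,0,0,0,0,0,1,0.088,0,0,0,0,0,1,0.088,0,0,0,0,0,1,0,0,0,0,0,0,1]

```text
clock: 27.9
eef_pos: [513.0, -124.5, 93.0]
eef_rot: [1.553, 1.56, -0.345]
wrist_force: [-0.7, -0.5, -0.3]
finger_gap: 24.5
```

```bash
python3 - <<'E'
from h import *
snap("wrist","w18.png")
go([561.2,0.6,85],-18.7)
E
```

```text
pos [ 513.1 -124.5   93. ] gap 24.8 sh(mm) [   8.1    5.6 -134. ] turn [ 0.0018  0.0002 -0.0114] deg 0.7  sh after turn [   8.     5.5 -134. ]
axes
 [[ 0.011  0.948 -0.319]
 [-0.004 -0.319 -0.948]
 [-1.     0.011  0.   ]]
clock 27.95 F [-0.4 -0.4 -0.3]
```

View pics/w18.png

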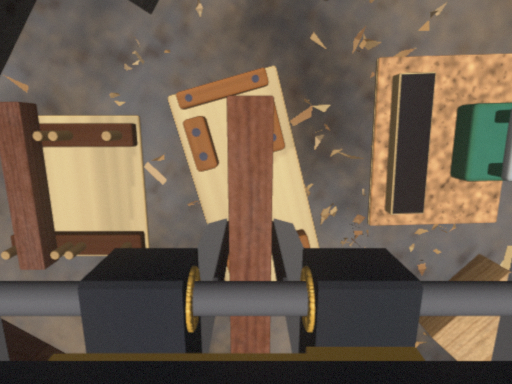

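Call:
play_rows:
  motion: [0,0,-0.011,0,0,0,1,0,0,0,0,0.001,-0.012,1,0,0,0,0,0.001,-0.025,1,0,0,0,0,0.001,-0.025,1,0,0,0,0,0.001,-0.025,1,0,0,0,0,0.001,-0.025,1,0,0,0,0,0.001,-0.015,1,0,0,0,0,0,-0.003,1,0,0,0,0,0,0,1]

```text
clock: 28.85
eef_pos: [561.9, 5.3, 93.2]
eef_rot: [-1.388, 1.569, 3.012]
wrist_force: [0.6, -0.1, -0.4]
finger_gap: 24.6
```

```bash
python3 - <<'E'
from h import *
snap("wrist","w19.png")
go([561.2,0.6,30],-18.7)
E
```

```text
pos [561.8   4.9  93.2] gap 24.2 sh(mm) [63.2  0.9  4.3] turn [0.0134 0.0003 0.0019] deg 0.8  sh after turn [63.2  0.8  4.3]
axes
 [[-0.002  0.951 -0.308]
 [ 0.    -0.308 -0.951]
 [-1.    -0.002  0.   ]]
clock 28.9 F [-0.3 -0.2 -0.8]
```

View pics/w19.png

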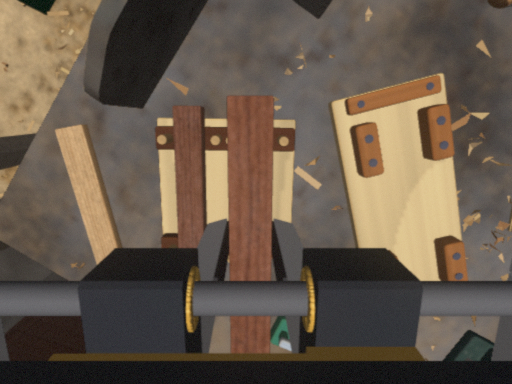

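Call:
play_rows:
  motion: [0.013,0,0.002,0,0,0,1,0,0,0,0,0.001,0.004,1,0,0,0,0.02,0,0,1,0,0,0,0.02,0,0,1,0,0,0,0.012,0,0,1,0,0,0,0,0,0,1]

```text
clock: 29.5
eef_pos: [561.2, -4.2, 40.6]
eef_rot: [1.421, 1.569, -0.482]
wrist_force: [0.5, 0.0, 0.1]
finger_gap: 24.6
```

```bash
python3 - <<'E'
from h import *
go([561.2,0.6,30],-18.7)
E
```

```text
pos [561.2  -4.2  40.6] gap 24.6 sh(mm) [10.6 -1.6 -4.6] turn [-0.0057  0.0003 -0.0022] deg 0.4  sh after turn [10.6 -1.5 -4.6]
axes
 [[ 0.002  0.945 -0.326]
 [-0.001 -0.326 -0.945]
 [-1.     0.002  0.   ]]
clock 29.5 F [0.5 0.  0.1]
```

Call:
play_rows:
  motion: [0,0,0,0,-0.001,-0.0045,1,0,0,0,0,0,0,1,0,0,0,0,0,0,1]

```text
clock: 29.8
eef_pos: [562.6, 0.2, 42.4]
eef_rot: [1.615, 1.567, -0.288]
wrist_force: [0.4, -0.5, -0.1]
finger_gap: 25.1
```

```bash
python3 - <<'E'
from h import *
go([561.2,0.6,30],-18.7)
p,d,c,W=snap("wrist","w20.png")
rect(W,(570,28),120,39,47,"dowels",9,8)
rect(W,(561,0),120,60,80,"strip",3)
E
```

```text
pos [5.626e+02 2.000e-01 4.240e+01] gap 25.1 sh(mm) [12.4 -1.5  0. ] turn [-0.0064 -0.0002 -0.0041] deg 0.4  sh after turn [12.4 -1.4  0. ]
axes
 [[ 0.004  0.945 -0.327]
 [-0.001 -0.327 -0.945]
 [-1.     0.004 -0.   ]]
clock 29.8 F [ 0.4 -0.5 -0.1]
dowels 4845 [607.2  43.5] [22.6 92.7] 71.6 zmean 42.2
dowels 433 [677.2  56.4] [ 2.  42.4] 36.7 zmean 43.0
dowels 140 [632.9  55.8] [7.8 7.1] 72.8 zmean 42.7
dowels 128 [619.5  16.2] [7.5 7.5] 23.2 zmean 42.8
dowels 128 [615.5   4.9] [7.5 7.5] 24.1 zmean 42.8
dowels 127 [602.3 -34.6] [7.5 7.5] 26.7 zmean 42.9
strip 8564 [586.9  -7.4] [ 48.1 106.1] 70.9 zmean 71.1
strip 1515 [502.4  22. ] [24.8 28. ] 71.8 zmean 71.0
```

View pics/w20.png

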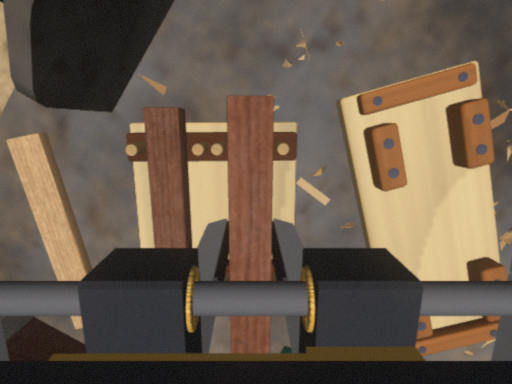

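```bash
python3 - <<'E'
from h import *
p,d,c,W=snap("wrist")
m=(W[...,2]>66)&(W[...,2]<76)&(W[...,0]<680)
v,u=np.mgrid[0:384,0:512]; m&=(v<215)&(u>180)&(u<330)
X=W[m]; q=cv2.minAreaRect(X[:,:2].astype(np.float32)); print(q,len(X))
C=np.array([570.2,26.4]); a=np.radians(-18.7); y=np.array([np.cos(a),np.sin(a)]);x=np.array([y[1],-y[0]])
for P in (q[0],(502.4,22)): print((np.array(P)-C)@x,(np.array(P)-C)@y)
# front end extent
L=(X[:,:2]-C)@y; print(np.percentile(L,[1,99,100]))
E
```

```text
((606.5181884765625, -14.173580169677734), (25.080284118652344, 64.68399047851562), 70.93572998046875) 5387
26.787629121546278 47.409378271085416
25.905285983791398 -62.81015967260385
[15.91756265 79.19851548 79.76361798]
```

Call:
play_rows:
  motion: [0,0,0,0.01,0,0,1,0,0,0,0.01,0,0,1,0,0,0,0.007,0,0,1,0,0,0,0.003,0,0,1,0,0,0,0,0,0,1]

```text
clock: 30.4
eef_pos: [562.3, 0.2, 9.3]
eef_rot: [1.569, 1.567, -0.334]
wrist_force: [-0.0, -0.5, -0.2]
finger_gap: 24.6
```

```bash
python3 - <<'E'
from h import *
go([561.6,0.6,3.5],-18.7)
p,d,c,W=snap("scene"); cv2.imwrite("pics/s21.png",cv2.resize(p[160:280,140:300],None,fx=5,fy=5,interpolation=cv2.INTER_CUBIC))
E
```

```text
pos [5.623e+02 2.000e-01 9.300e+00] gap 24.6 sh(mm) [ 5.8 -0.9 -0.2] turn [-0.0063  0.     -0.0035] deg 0.4  sh after turn [ 5.8 -0.8 -0.2]
axes
 [[ 0.003  0.945 -0.327]
 [-0.001 -0.327 -0.945]
 [-1.     0.003  0.   ]]
clock 30.4 F [-0.  -0.5 -0.2]
```

View pics/s21.png

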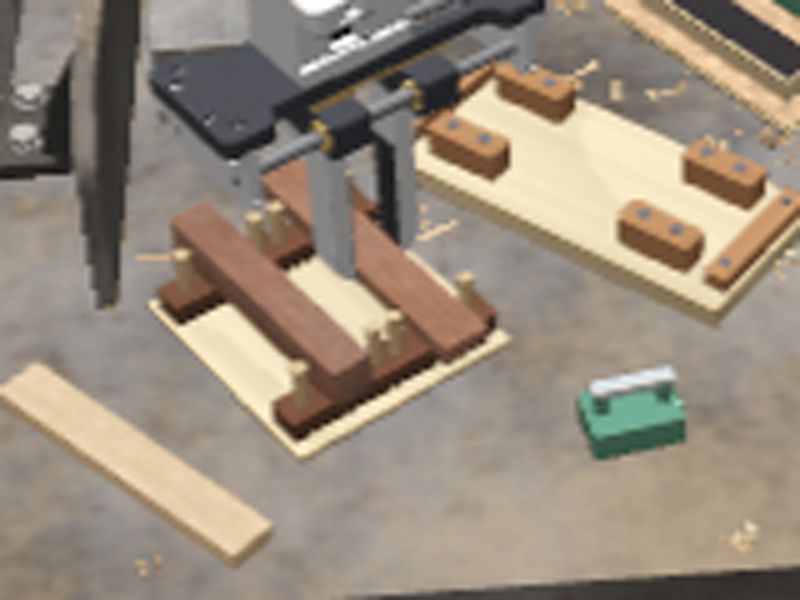

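Strip sits between the dowels, a few mm above the bearers.

Call:
play_rows:
  motion: [0,0,0,0.002,0,0,1,0,0,0,0.0015,0,0,1,0,0,0,0.0015,0,0,1,0,0,0,0.001,0,0,1,0,0,0,0.001,0,0,1,0,0,0,0,0,0,1]

```text
clock: 31.05
eef_pos: [563.2, 0.1, 3.9]
eef_rot: [1.665, 1.565, -0.239]
wrist_force: [-0.2, -0.1, 0.1]
finger_gap: 24.7
```

Release to a ~40 mm opening (small, to spare the batten) and rise.

Call:
play_rows:
  motion: [0,0,0,0.001,0,0,1,0,0,0,0,0,0,0.2,0,0,0,0,0,0,0.2,0,0,0,0,0,0,0.2,0,0,0,-0.01,0,0,0.2,0,0,0,-0.02,0,0,0.2,0,0,0,-0.03,0,0,0.2,0,0,0,-0.03,0,0,0.2,0,0,0,0,0,0,0.2]

```text
clock: 31.95
eef_pos: [562.7, 0.2, 98.5]
eef_rot: [1.667, 1.565, -0.236]
wrist_force: [0.6, -0.3, -0.6]
finger_gap: 37.7
```

```bash
python3 - <<'E'
from h import *
p,d,c,W=snap("wrist","w22.png")
rect(W,(566,2),100,26,36,"strip",2)
rect(W,(584,51),90,39,47,"batten",1)
rect(W,(590,150),110,6,15,"light",2)
p,d,c,W=snap("scene"); cv2.imwrite("pics/s22.png",cv2.resize(p[160:280,140:300],None,fx=5,fy=5,interpolation=cv2.INTER_CUBIC))
go([590.5,149.7,85],-7.7)
E
```

```text
strip 5038 [563.9   0.7] [ 25.  156.6] 71.0 zmean 32.2
strip 444 [572.4 -94.7] [ 7.4 42.6] 87.1 zmean 33.4
batten 3438 [591.8  48.8] [ 22.5 125. ] 71.5 zmean 42.2
light 3370 [612.7 147. ] [ 26.4 115. ] 82.1 zmean 10.9
light 719 [586.3  78.8] [15.5 79.1] 72.9 zmean 6.9
pos [5.611e+02 3.000e-01 9.490e+01] gap 37.5 sh(mm) [   9.7  -21.  -150.8] turn [-0.1982  0.0009 -0.0008] deg 11.4  sh after turn [   9.9    9.1 -152. ]
axes
 [[ 0.001  0.945 -0.326]
 [-0.001 -0.326 -0.945]
 [-1.     0.001  0.001]]
clock 32.05 F [-1.  -1.1 -0.5]
```

View pics/s22.png

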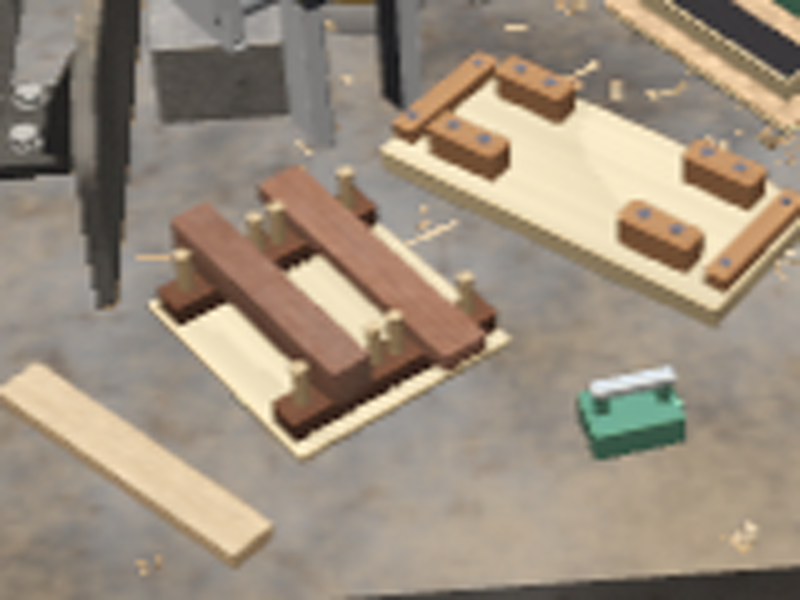

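View pics/w22.png

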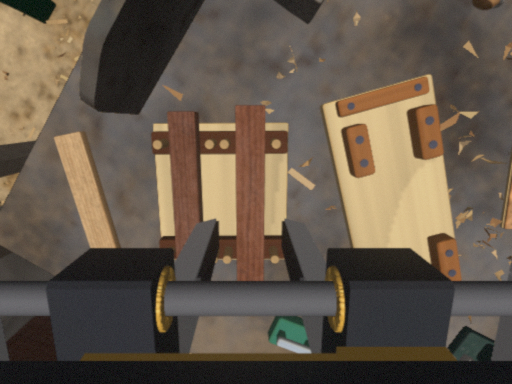

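```bash
python3 - <<'E'
from h import *
for n in("top","scene"):
    p,d,c,W=snap(n)
    m=(d>0)&(W[...,2]>60)&(W[...,0]>150)&(W[...,0]<900)&(W[...,1]>60)&(W[...,1]<500)
    X=W[m]
    for x0 in range(150,900,75):
        for y0 in range(60,500,55):
            k=(X[:,0]>=x0)&(X[:,0]<x0+75)&(X[:,1]>=y0)&(X[:,1]<y0+55)
            if k.sum()>5: print(n,x0,y0,k.sum(),X[k][:,2].min().round(),X[k][:,2].max().round())
E
```

```text
top 225 60 1378 563.0 630.0
top 225 115 10 600.0 610.0
top 300 60 1007 514.0 590.0
top 375 60 234 477.0 539.0
top 450 60 27 441.0 459.0
top 525 60 22 228.0 256.0
top 525 335 282 62.0 115.0
top 525 390 140 62.0 117.0
top 600 280 246 113.0 171.0
top 600 335 912 64.0 172.0
top 600 390 31 108.0 126.0
top 675 170 83 114.0 169.0
top 675 225 771 114.0 173.0
top 675 280 1058 113.0 173.0
top 675 335 701 163.0 173.0
top 750 115 591 112.0 173.0
top 750 170 1032 113.0 174.0
top 750 225 877 162.0 173.0
top 750 280 862 164.0 174.0
top 750 335 496 164.0 174.0
top 825 60 954 113.0 173.0
top 825 115 857 116.0 174.0
top 825 170 837 163.0 174.0
top 825 225 619 163.0 174.0
top 825 280 160 164.0 172.0
scene 150 170 10101 364.0 674.0
scene 150 225 8 589.0 617.0
scene 225 170 946 545.0 661.0
scene 300 60 2250 438.0 577.0
scene 375 60 1435 405.0 536.0
scene 375 445 1653 87.0 530.0
scene 450 60 644 370.0 466.0
scene 450 445 973 65.0 535.0
scene 525 60 747 212.0 431.0
scene 525 335 282 61.0 114.0
scene 525 390 604 62.0 166.0
scene 600 60 163 61.0 257.0
scene 600 280 207 114.0 170.0
scene 600 335 888 108.0 171.0
scene 600 390 197 109.0 170.0
scene 675 60 22 90.0 109.0
scene 675 170 61 115.0 169.0
scene 675 225 513 112.0 171.0
scene 675 280 807 114.0 171.0
scene 675 335 295 164.0 172.0
scene 750 115 310 113.0 171.0
scene 750 170 608 112.0 172.0
scene 750 225 602 164.0 172.0
scene 750 280 497 163.0 171.0
scene 825 60 442 114.0 171.0
scene 825 115 456 116.0 172.0
scene 825 170 504 165.0 171.0
scene 825 225 407 160.0 172.0
scene 825 280 81 165.0 170.0
```

```bash
python3 - <<'E'
from h import *
p,d,c,W=snap("top")
m=(d>0)&(W[...,2]>100)&(W[...,2]<200)&(W[...,0]>550)&(W[...,0]<900)&(W[...,1]>60)&(W[...,1]<450)
X=W[m]
n=np.array([.75,.66]);
a=np.radians(-7.7);ty=np.array([np.cos(a),np.sin(a)]);tz=np.array([ty[1],-ty[0]])
o=np.array([590.5,149.7])
L=(X[:,:2]-o)@ty; T=-(X[:,:2]-o)@tz
# points in tool coords: L along tool y, T along -tool z
for lo in range(-40,200,20):
    k=(L>=lo)&(L<lo+20)
    if k.sum(): print(lo,k.sum(),T[k].min().round(1))
E
```

```text
-40 153 206.8
-20 200 205.2
0 201 210.4
20 303 191.1
40 397 171.1
60 504 151.0
80 598 130.6
100 699 111.4
120 795 94.2
140 890 72.0
160 929 54.3
180 903 34.1
```

Call:
play_rows:
  motion: [-0.066,0,0,0,0,0,0,-0.066,0,0,0,0,0,0,-0.066,0,0,0,0,0,0,0,0,0,0,0,0,0,0,0,0,0,0.001,-0.012,0,0,0,0,0,0.002,-0.03,0,0,0,0,0,0.002,-0.03,0,0,0,0,0,0.002,-0.03,0,0,0,0,0,0.001,-0.025,0,0,0,0,0,0.001,-0.012,0,0,0,0,0,0,0,0,0,0,0,0,0,0,0]

```text
clock: 33.4
eef_pos: [585.3, 145.4, 85.2]
eef_rot: [-1.389, 1.556, -3.102]
wrist_force: [-0.5, -0.3, -0.5]
finger_gap: 46.9
```

```bash
python3 - <<'E'
from h import *
p,d,c,W=snap("wrist","w23.png")
rect(W,(590,150),110,6,15,"light",2)
go([590.5,149.7,15],-7.7)
E
```

```text
light 4933 [590.3 150.2] [ 25.  159.3] 82.2 zmean 11.3
light 2106 [597.6  67.9] [ 28.5 106.8] 71.5 zmean 6.9
pos [585.3 145.2  85.2] gap 46.9 sh(mm) [70.1  5.6 -5.4] turn [-0.0072  0.0026  0.0148] deg 1.0  sh after turn [70.2  4.6 -5.2]
axes
 [[-0.015  0.99  -0.141]
 [-0.001 -0.141 -0.99 ]
 [-1.    -0.015  0.003]]
clock 33.45 F [ 0.1  1.  -0.1]
```

View pics/w23.png

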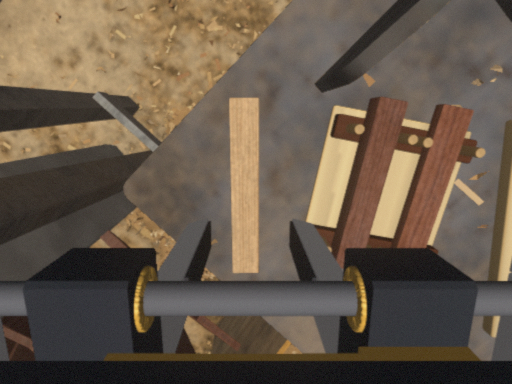

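Call:
play_rows:
  motion: [-0.005,0.003,0.015,0,0,0,0,0,0,0,0,0,0,0,0,0,0,0.02,0.004,-0.005,0,0,0,0,0.02,0,0,0,0,0,0,0.02,0,0,0,0,0,0,0.01,0,0,0,0,0,0,0,0,0,0]

```text
clock: 34.15
eef_pos: [591.2, 145.0, 14.9]
eef_rot: [1.829, 1.565, 0.115]
wrist_force: [-1.3, 0.5, -0.2]
finger_gap: 46.8
```

```bash
python3 - <<'E'
from h import *
go([590.3,150.2,-16.5],-7.8)
E
```

```text
pos [591.2 145.   14.9] gap 46.8 sh(mm) [31.4 -1.8 -5. ] turn [-0.0067 -0.0013 -0.0051] deg 0.5  sh after turn [31.4 -1.6 -5.1]
axes
 [[ 0.005  0.99  -0.142]
 [ 0.001 -0.142 -0.99 ]
 [-1.     0.005 -0.001]]
clock 34.15 F [-1.3  0.5 -0.2]
```

Call:
play_rows:
  motion: [0,0,0,0,-0.0015,-0.005,0,0,0,0,0.01,0,0,0,0,0,0,0.01,0,0,0,0,0,0,0.005,0,0,0,0,0,0,0,0,0,0]

```text
clock: 34.65
eef_pos: [591.8, 150.5, -9.6]
eef_rot: [1.856, 1.562, 0.142]
wrist_force: [-0.3, 0.5, -0.7]
finger_gap: 46.9
```

```bash
python3 - <<'E'
from h import *
go([590.3,150.2,-15.5],-7.8)
p,d,c,W=snap("scene"); cv2.imwrite("pics/s24.png",cv2.resize(p[180:300,110:270],None,fx=5,fy=5,interpolation=cv2.INTER_CUBIC))
E
```

```text
pos [591.8 150.5  -9.6] gap 46.9 sh(mm) [ 5.9 -1.4  0.6] turn [-0.0071 -0.0025 -0.0085] deg 0.6  sh after turn [ 5.9 -1.4  0.5]
axes
 [[ 0.009  0.99  -0.143]
 [ 0.001 -0.143 -0.99 ]
 [-1.     0.008 -0.002]]
clock 34.65 F [-0.3  0.5 -0.7]
```

View pics/s24.png

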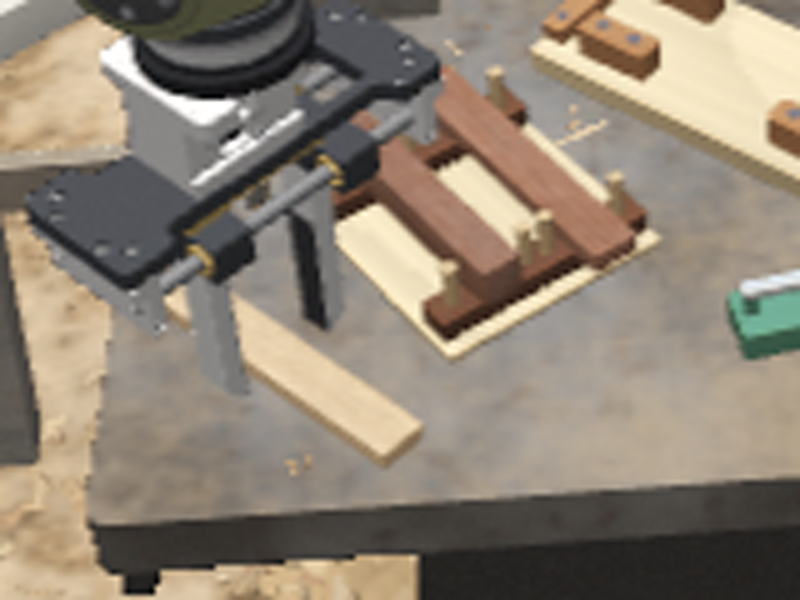

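Call:
play_rows:
  motion: [0,0,0,0.003,-0.001,0,0,0,0,0,0.002,0,0,0,0,0,0,0,0,0,1,0,0,0,0,0,0,1,0,0,0,0,0,0,1,0,0,0,0,0,0,1,0,0,0,0,0,0,1,0,0,0,0,0,0,1]
  newtons: 20

```text
clock: 35.5
eef_pos: [591.4, 150.7, -13.7]
eef_rot: [1.863, 1.56, 0.148]
wrist_force: [0.3, -0.3, -0.1]
finger_gap: 24.5
```

Call:
play_rows:
  motion: [0,0,0,-0.004,0,0,1,0,0,0,-0.02,0,0,1,0,0,0,-0.03,0,0,1,0,0,0,-0.03,0,0,1,0,0,0,-0.015,0,0,1,0,0,0,0,0,0,1,-0.07,0,-0.01,0,0,0,1,0,0,0,0,0,0,1]

```text
clock: 36.3
eef_pos: [589.7, 150.5, 89.1]
eef_rot: [-2.756, 1.568, 1.885]
wrist_force: [-0.3, 0.8, -0.0]
finger_gap: 24.7
```

```bash
python3 - <<'E'
from h import *
go([511.4,-126,95],-3.6)
E
```

```text
pos [589.7 150.5  89.1] gap 24.7 sh(mm) [ -6.6 -58.3 281.4] turn [-0.0089 -0.0024  0.001 ] deg 0.5  sh after turn [ -5.9 -60.8 280.8]
axes
 [[-0.001  0.997 -0.072]
 [ 0.002 -0.072 -0.997]
 [-1.    -0.001 -0.002]]
clock 36.3 F [-0.3  0.8 -0. ]
```

Call:
play_rows:
  motion: [-0.005,0,0,-0.005,-0.003,0.015,1,0,0,0,0,-0.007,0.032,1,0,0,0,0,-0.007,0.032,1,0,0,0,0,-0.007,0.032,1,0,0,0,0,-0.007,0.032,1,0,0,0,0,-0.007,0.032,1,0,0,0,0,-0.007,0.032,1,0,0,0,0,-0.006,0.028,1,0,0,0,0,-0.005,0.02,1,0,0,0,0,-0.001,0.01,1,0,0,0,0,0,0,1,0,0,0,0,0,0,1]

```text
clock: 37.5
eef_pos: [502.7, -126.1, 89.6]
eef_rot: [-1.661, 1.563, 2.967]
wrist_force: [-0.6, -0.9, 0.6]
finger_gap: 24.6
```

```bash
python3 - <<'E'
from h import *
go([511.4,-126,35],-3.6)
p,d,c,W=snap("wrist","w25.png")
E
```

```text
pos [ 502.7 -126.1   89.6] gap 24.6 sh(mm) [54.6  9.1 -0.8] turn [-0.0212 -0.0007  0.0073] deg 1.3  sh after turn [54.6  8.7 -0.6]
axes
 [[-0.007  0.996 -0.084]
 [ 0.001 -0.084 -0.996]
 [-1.    -0.007 -0.001]]
clock 37.5 F [-0.6 -0.9  0.6]
```

View pics/w25.png

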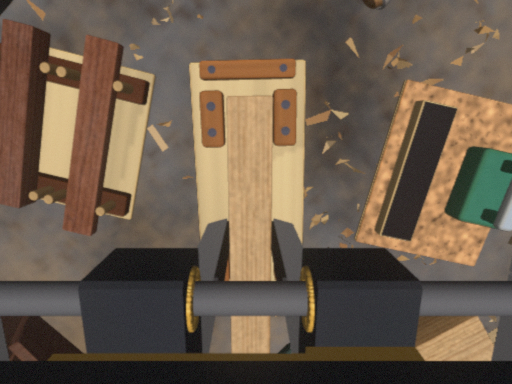

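Call:
play_rows:
  motion: [-0.018,0,0.007,0,0,0,1,0,0,0,0,0,0,1,0,0,0,0,0.008,0,1,0,0,0,0.02,0,0,1,0,0,0,0.02,0,0,1,0,0,0,0.008,0,0,1,0,0,0,0,0,0,1]

```text
clock: 38.25
eef_pos: [514.5, -123.4, 40.8]
eef_rot: [1.707, 1.568, 0.077]
wrist_force: [-0.5, 0.5, -0.1]
finger_gap: 24.3
```

```bash
cat > chk.py <<'E'
from h import *
import sys
zt=float(sys.argv[1]);w=sys.argv[2]
p,d,c,W=snap("wrist",w)
v,u=np.mgrid[0:384,0:512]
m=(abs(W[...,2]-zt)<5)&(v<215)&(u>180)&(u<330)
X=W[m]; q=cv2.minAreaRect(X[:,:2].astype(np.float32)); print("held",q,len(X),X[:,2].mean())
C=np.array([510.6,-126.0]); a=np.radians(-3.6); y=np.array([np.cos(a),np.sin(a)]);x=np.array([y[1],-y[0]])
P=(np.array(q[0])-C);print("lat",P@x,"lon",P@y,"front end",np.percentile((X[:,:2]-C)@y,[99,100]))
m=(abs(W[...,2]-35)<3)&(np.hypot(W[...,0]-510,W[...,1]+126)<110)
n,l,s,_=cv2.connectedComponentsWithStats(m.astype(np.uint8))
for i in range(1,n):
    if s[i,4]>150:
        Y=(W[l==i][:,:2]-C); print("cheek",s[i,4],np.percentile(Y@x,[1,99]).round(1),np.percentile(Y@y,[1,99]).round(1))
E
python3 - <<'E'
from h import *
go([511.4,-126,1.3],-3.6)
E
python3 chk.py 55 w26.png
```

```text
pos [ 514.5 -123.4   40.8] gap 24.3 sh(mm) [39.5 -3.1  2.8] turn [ 0.0035 -0.0004 -0.0027] deg 0.3  sh after turn [39.5 -3.   2.8]
axes
 [[ 0.003  0.998 -0.059]
 [ 0.    -0.059 -0.998]
 [-1.     0.003 -0.   ]]
clock 38.25 F [-0.5  0.5 -0.1]
held ((0.0, 0.0), (0.0, 0.0), 0.0) 0 nanchk.py:7: RuntimeWarning: Mean of empty slice.
  X=W[m]; q=cv2.minAreaRect(X[:,:2].astype(np.float32)); print("held",q,len(X),X[:,2].mean())
  ret = ret.dtype.type(ret / rcount)
Traceback (most recent call last):
  File "chk.py", line 9, in <module>
    P=(np.array(q[0])-C);print("lat",P@x,"lon",P@y,"front end",np.percentile((X[:,:2]-C)@y,[99,100]))
                                                               ~~~~~~~~~~~~~^^^^^^^^^^^^^^^^^^^^^^^^
IndexError: index -1 is out of bounds for axis 0 with size 0
```

View pics/w26.png

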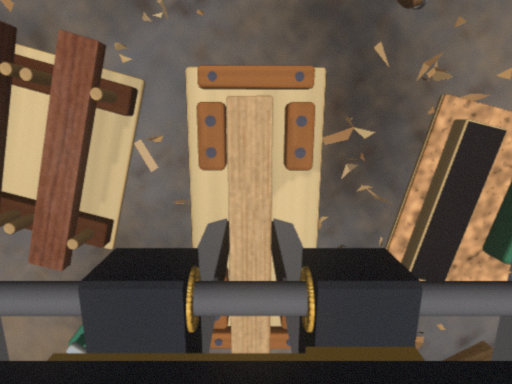

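Top is at 40.8+13.7+11≈65. Correct laterally first, then measure.

Call:
play_rows:
  motion: [0,0,0,0,-0.003,0.0025,1,0,0,0,0,0,0,1]

```text
clock: 38.5
eef_pos: [512.2, -126.1, 42.7]
eef_rot: [1.531, 1.566, -0.099]
wrist_force: [-0.1, 0.1, -0.4]
finger_gap: 24.5
```

```bash
python3 - <<'E'
from h import *
go([511.4,-126,1.3],-3.6)
E
python3 chk.py 66 w27.png
```

```text
pos [ 512.2 -126.1   42.7] gap 24.5 sh(mm) [41.4 -1.  -0. ] turn [ 0.0038  0.0002 -0.0051] deg 0.4  sh after turn [41.4 -0.8 -0. ]
axes
 [[ 0.005  0.998 -0.059]
 [-0.001 -0.059 -0.998]
 [-1.     0.005  0.   ]]
clock 38.5 F [-0.1  0.1 -0.4]
held ((558.0060424804688, -127.88350677490234), (25.10514259338379, 66.4369888305664), 86.7608413696289) 5285 67.70293910638004
lat -1.0968599316490601 lon 47.43076385344697 front end [79.99670916 80.63491571]
cheek 1820 [-37.8 -20.4] [38.4 81.2]
cheek 1828 [20.  37.4] [38.7 81.5]
```

Call:
play_rows:
  motion: [0,0,0,0.012,0,0.0008,1,0,0,0,0.012,0,0,1,0,0,0,0.007,0,0,1,0,0,0,0.003,0,0,1,0,0,0,0,0,0,1]

```text
clock: 39.05
eef_pos: [512.5, -127.0, 6.0]
eef_rot: [1.515, 1.565, -0.115]
wrist_force: [-0.2, 0.3, 0.0]
finger_gap: 24.6
```

Call:
play_rows:
  motion: [0,0,0,0.002,0,0,1,0,0,0,0,0,0,1]

```text
clock: 39.25
eef_pos: [512.7, -127.0, 4.0]
eef_rot: [1.512, 1.565, -0.118]
wrist_force: [-0.5, -0.4, -0.2]
finger_gap: 24.6
```

Call:
play_rows:
  motion: [0,0,0,0.001,-0.001,0,1,0,0,0,0.001,0,0,1,0,0,0,0.001,0,0,1,0,0,0,0.001,0,0,1,0,0,0,0,0,0,1]

```text
clock: 39.75
eef_pos: [512.2, -127.2, 1.2]
eef_rot: [1.465, 1.563, -0.165]
wrist_force: [-0.7, 0.6, 0.1]
finger_gap: 24.3
```

Call:
play_rows:
  motion: [0,0,0,0,0,0,0.1,0,0,0,0,0,0,0.1,0,0,0,0,0,0,0.1,0,0,0,0,0,0,0.1,0,0,0,-0.01,0,0,0.1,0,0,0,-0.03,0,0,0.1,0,0,0,-0.04,0,0,0.1,0,0,0,-0.03,0,0,0.1,0,0,0,0,0,0,0.1]

```text
clock: 40.65
eef_pos: [510.9, -126.9, 117.2]
eef_rot: [1.484, 1.564, -0.146]
wrist_force: [0.1, -0.5, -0.1]
finger_gap: 42.4
```

```bash
python3 - <<'E'
from h import *
p,d,c,W=snap("wrist","w28.png")
rect(W,(510,-126),88,22.8,30,"strip",2)
rect(W,(512,-269),80,18,28,"caul",1)
go([512,-269.1,110],-16.7)
E
```

```text
strip 4325 [ 511.1 -126.4] [ 25.  159.9] 86.8 zmean 26.3
strip 38 [473.9 -96.7] [13.3  2.1] 77.8 zmean 26.5
caul 4133 [ 511.9 -269. ] [ 31.4 120.1] 73.3 zmean 23.5
pos [ 510.2 -126.7  115.3] gap 42.3 sh(mm) [  5.4  10.2 142. ] turn [ 0.2321 -0.0005 -0.0045] deg 13.3  sh after turn [  5.3  42.6 135.9]
axes
 [[ 0.005  0.998 -0.059]
 [-0.    -0.059 -0.998]
 [-1.     0.005  0.   ]]
clock 40.7 F [ 0.3 -0.1 -0.3]
```

View pics/w28.png

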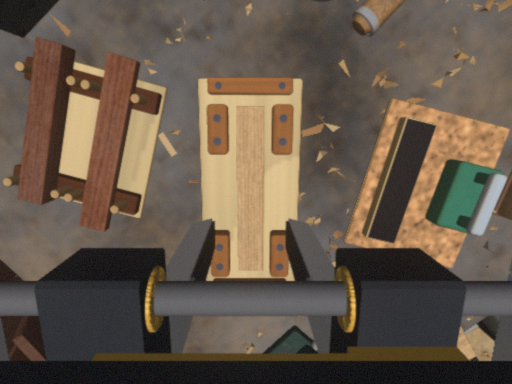

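Call:
play_rows:
  motion: [0.077,0,0,0,0,0,0.2,0.077,0,0,0,0,0,0.2,0.074,0,-0.004,0,0,0,0.2,0,0,0,0,0,0,0.2,0,0,0,0,0.004,0.012,0.2,0,0,0,0,0.009,0.027,0.2,0,0,0,0,0.009,0.027,0.2,0,0,0,0,0.009,0.027,0.2,0,0,0,0,0.007,0.022,0.2,0,0,0,0,0.003,0.012,0.2,0,0,0,0,0,0,0.2,0,0,0,0,0,0,0.2]

```text
clock: 41.9
eef_pos: [509.3, -267.7, 109.0]
eef_rot: [-1.769, 1.562, 2.663]
wrist_force: [-0.0, -0.4, 0.8]
finger_gap: 37.6
```

```bash
python3 - <<'E'
from h import *
p,d,c,W=snap("wrist","w29.png")
rect(W,(512,-269),80,18,28,"caul",1)
go([512,-269.1,40],-16.7)
E
```

```text
caul 4045 [ 512.3 -269.9] [ 29.8 119.1] 73.3 zmean 23.5
pos [ 509.3 -267.5  109.1] gap 37.7 sh(mm) [69.   3.6  0.9] turn [ 0.0113 -0.0016  0.0086] deg 0.8  sh after turn [69.1  3.   0.8]
axes
 [[-0.008  0.961 -0.276]
 [ 0.004 -0.276 -0.961]
 [-1.    -0.009 -0.002]]
clock 41.95 F [-0.2  0.4 -0.1]
```

View pics/w29.png

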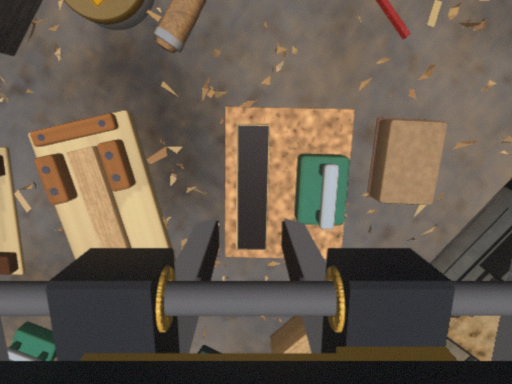

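Call:
play_rows:
  motion: [0.01,0,0.008,0,0,0,0.2,0,0,0,0,0,0,0.2,0,0,0,0.02,0.003,0.001,0.2,0,0,0,0.02,0,0,0.2,0,0,0,0.02,0,0,0.2,0,0,0,0.01,0,0,0.2,0,0,0,0,0,0,0.2]

```text
clock: 42.65
eef_pos: [513.8, -265.3, 38.8]
eef_rot: [1.862, 1.567, 0.006]
wrist_force: [0.7, -0.7, 0.6]
finger_gap: 37.7
```

```bash
python3 - <<'E'
from h import *
p,d,c,W=snap("wrist","w30.png")
go([512.1,-269.4,-6],-16.7)
E
```

```text
pos [ 514.1 -265.5   39.5] gap 37.7 sh(mm) [45.5 -1.   4.3] turn [ 0.0065 -0.0009 -0.0045] deg 0.5  sh after turn [45.5 -0.8  4.3]
axes
 [[ 0.005  0.96  -0.281]
 [-0.    -0.281 -0.96 ]
 [-1.     0.005 -0.001]]
clock 42.7 F [-0.1 -0.4 -0.6]
```

View pics/w30.png

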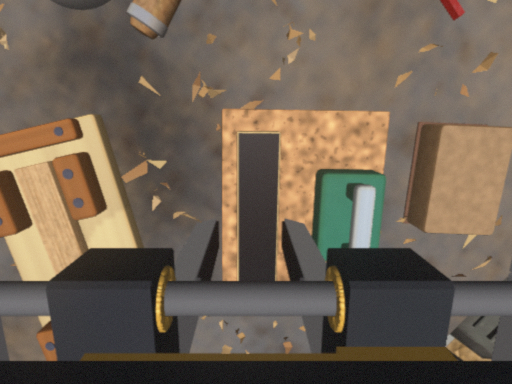

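Call:
play_rows:
  motion: [0,0,0,0,-0.001,0.004,0.2,0,0,0,0,0,0,0.2,0,0,0,0.015,0,0,0.2,0,0,0,0.005,0,0,0.2,0,0,0,0,0,0,0.2]

```text
clock: 43.2
eef_pos: [513.2, -270.1, 20.9]
eef_rot: [1.541, 1.562, -0.315]
wrist_force: [0.3, 0.4, -0.4]
finger_gap: 37.6
```

```bash
python3 - <<'E'
from h import *
go([512.1,-269.4,-6],-16.7)
p,d,c,W=snap("wrist","w31.png")
E
```

```text
pos [ 513.2 -270.1   20.9] gap 37.6 sh(mm) [26.8 -1.5 -0.4] turn [ 0.0066  0.0002 -0.0089] deg 0.6  sh after turn [26.9 -1.3 -0.4]
axes
 [[ 0.008  0.96  -0.281]
 [-0.003 -0.281 -0.96 ]
 [-1.     0.009  0.   ]]
clock 43.2 F [ 0.3  0.4 -0.4]
```

View pics/w31.png

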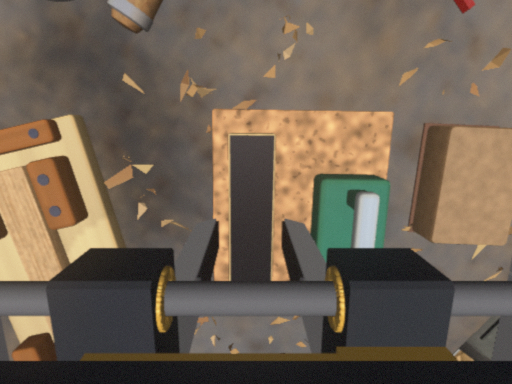

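Call:
play_rows:
  motion: [0,0,-0.008,0.008,0,0,0.2,0,0,0,0.008,-0.001,0,0.2,0,0,0,0.006,0,0,0.2,0,0,0,0.003,0,0,0.2,0,0,0,0,0,0,0.2]

```text
clock: 43.75
eef_pos: [512.1, -269.7, -6.5]
eef_rot: [-1.328, 1.57, 3.1]
wrist_force: [0.9, 0.4, -0.6]
finger_gap: 37.7
```

```bash
python3 - <<'E'
from h import *
go([512.1,-269.4,-6],-16.7)
E
```

```text
pos [ 512.1 -269.7   -6.5] gap 37.7 sh(mm) [-0.5 -0.1 -0.2] turn [0.0067 0.0001 0.0005] deg 0.4  sh after turn [-0.5 -0.1 -0.2]
axes
 [[-0.     0.96  -0.281]
 [ 0.    -0.281 -0.96 ]
 [-1.    -0.     0.   ]]
clock 43.75 F [ 0.9  0.4 -0.6]
```

Call:
play_rows:
  motion: [0,0,0,0,0,0,1,0,0,0,0,0,0,1,0,0,0,0,0,0,1,0,0,0,0,0,0,1,0,0,0,0,0,0,1,0,0,0,-0.005,0,0,1,0,0,0,-0.02,0,0,1,0,0,0,-0.03,0,0,1,0,0,0,-0.03,0,0,1,0,0,0,-0.01,0,0,1,0,0,0,0,0,0,1]
  newtons: 20

```text
clock: 44.85
eef_pos: [512.0, -269.6, 92.9]
eef_rot: [-1.418, 1.57, 3.01]
wrist_force: [0.3, 0.1, -1.0]
finger_gap: 29.7
```

```bash
python3 - <<'E'
from h import *
go([510.6,-126,95],-3.6)
E
```

```text
pos [ 512.  -269.6   92.9] gap 29.7 sh(mm) [  -2.   -41.6 -137.4] turn [-0.222   0.      0.0005] deg 12.7  sh after turn [  -2.1  -10.4 -143.2]
axes
 [[-0.001  0.96  -0.281]
 [ 0.    -0.281 -0.96 ]
 [-1.    -0.001  0.   ]]
clock 44.85 F [ 0.3  0.1 -1. ]
```

Call:
play_rows:
  motion: [-0.073,0,0,0,0,0,1,-0.073,0,0,0,0,0,1,-0.073,0,0,0,0,0,1,0,0,0,0,0,0,1,0,0,0,0,-0.001,-0.012,1,0,0,0,0,-0.002,-0.028,1,0,0,0,0,-0.002,-0.028,1,0,0,0,0,-0.002,-0.028,1,0,0,0,0,-0.002,-0.024,1,0,0,0,0,-0.001,-0.012,1,0,0,0,0,0,-0.002,1,0,0,0,0,0,0,1]

```text
clock: 46.05
eef_pos: [506.0, -125.4, 83.3]
eef_rot: [-1.978, 1.558, 2.662]
wrist_force: [-0.1, 0.0, -0.6]
finger_gap: 29.5
```

```bash
python3 - <<'E'
from h import *
go([510.6,-126,50],-3.6)
E
python3 chk.py 122 w32.png
```

```text
pos [ 506.  -125.4   83.3] gap 29.5 sh(mm) [33.3  5.   0.5] turn [-0.0098 -0.005   0.0115] deg 0.9  sh after turn [33.3  4.6  0.3]
axes
 [[-0.011  0.997 -0.073]
 [ 0.006 -0.073 -0.997]
 [-1.    -0.012 -0.005]]
clock 46.05 F [-0.1  0.  -0.6]
held ((0.0, 0.0), (0.0, 0.0), 0.0) 0 nanchk.py:7: RuntimeWarning: Mean of empty slice.
  X=W[m]; q=cv2.minAreaRect(X[:,:2].astype(np.float32)); print("held",q,len(X),X[:,2].mean())
  ret = ret.dtype.type(ret / rcount)
Traceback (most recent call last):
  File "chk.py", line 9, in <module>
    P=(np.array(q[0])-C);print("lat",P@x,"lon",P@y,"front end",np.percentile((X[:,:2]-C)@y,[99,100]))
                                                               ~~~~~~~~~~~~~^^^^^^^^^^^^^^^^^^^^^^^^
IndexError: index -1 is out of bounds for axis 0 with size 0
```

View pics/w32.png

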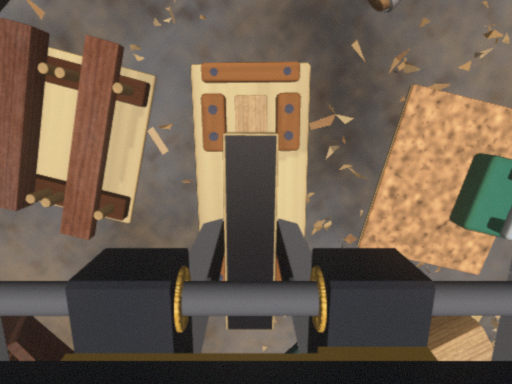

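Call:
play_rows:
  motion: [-0.008,-0.005,0.011,0,0,0,1,0,0,0,0,0,0,1,0,0,0,0.015,0.004,0,1,0,0,0,0.015,0,0,1,0,0,0,0.008,0,0,1,0,0,0,0,0,0,1]

```text
clock: 46.7
eef_pos: [510.3, -128.9, 41.4]
eef_rot: [0.257, 1.57, -1.382]
wrist_force: [-0.7, -0.0, -1.0]
finger_gap: 29.5
```

```bash
python3 - <<'E'
from h import *
go([510.6,-126,40],-3.6)
z=read_state()["eef_pos"][2]; import subprocess,sys
E
python3 chk.py 73 w33.png 2>&1 | grep -v Warn
```

```text
pos [ 510.3 -128.9   41.4] gap 29.5 sh(mm) [ 1.4  0.1 -2.9] turn [-0.006   0.0006 -0.0002] deg 0.3  sh after turn [ 1.4  0.1 -2.9]
axes
 [[ 0.     0.998 -0.069]
 [-0.001 -0.069 -0.998]
 [-1.     0.     0.001]]
clock 46.7 F [-0.7 -0.  -1. ]
held ((547.366455078125, -130.85861206054688), (30.053226470947266, 45.366065979003906), 85.80146789550781) 4428 71.50734326280524
lat 2.5404398838831117 lon 36.9989796529992 front end [59.5210035  59.66592051]
cheek 1812 [20.2 37.4] [38.9 81.2]
cheek 1864 [-37.7 -20.3] [38.6 81.2]
```

Shift z −2.7 and turn −0.006, then recheck.

Call:
play_rows:
  motion: [-0.006,0,0,0,0,0,1,0,0,0,0,0,-0.0027,1,0,0,0,0,0,0,1,0,0,0,0,0,0,1]

```text
clock: 47.15
eef_pos: [511.5, -126.3, 43.2]
eef_rot: [1.138, 1.568, -0.495]
wrist_force: [-1.0, -0.0, 0.1]
finger_gap: 29.7
```

```bash
python3 - <<'E'
from h import *
go([510.6,-126,40],-3.6)
E
python3 chk.py 73 w34.png 2>&1 | grep -v Warn
```

```text
pos [ 511.5 -126.3   43.2] gap 29.7 sh(mm) [ 3.2 -0.9 -0.2] turn [ 0.0006  0.0012 -0.0027] deg 0.2  sh after turn [ 3.2 -0.9 -0.2]
axes
 [[ 0.003  0.998 -0.062]
 [-0.001 -0.062 -0.998]
 [-1.     0.003  0.001]]
clock 47.15 F [-1.  -0.   0.1]
held ((548.5526123046875, -127.94757843017578), (30.064966201782227, 45.135047912597656), 86.3836898803711) 4437 73.36703664349889
lat -0.43932891508013433 lon 38.00001095520862 front end [60.49563679 60.56858179]
cheek 1815 [-37.7 -20.3] [38.5 81.2]
cheek 1822 [19.9 37.3] [38.5 81.3]
```

Call:
play_rows:
  motion: [0,0,0,0.01,-0.0005,0,1,0,0,0,0.008,0,0,1,0,0,0,0.005,0,0,1,0,0,0,0.002,0,0,1,0,0,0,0,0,0,1]

```text
clock: 47.7
eef_pos: [510.7, -126.2, 15.5]
eef_rot: [1.081, 1.568, -0.552]
wrist_force: [0.5, 0.5, -1.0]
finger_gap: 29.8
```

Call:
play_rows:
  motion: [0,0,0,0.001,0,0,1,0,0,0,0,0,0,1]

```text
clock: 47.9
eef_pos: [510.8, -126.2, 14.5]
eef_rot: [1.098, 1.568, -0.535]
wrist_force: [-0.8, 0.5, -0.5]
finger_gap: 29.6
```

Call:
play_rows:
  motion: [0,0,0,0.001,0,0,1,0,0,0,0.001,0,0,1,0,0,0,0.001,0,0,1,0,0,0,0,0,0,1]

```text
clock: 48.3
eef_pos: [511.1, -126.4, 11.7]
eef_rot: [1.157, 1.567, -0.476]
wrist_force: [0.2, 0.7, -1.0]
finger_gap: 29.9
```

Call:
play_rows:
  motion: [0,0,0,0.001,0,0,1,0,0,0,0,0,0,1]

```text
clock: 48.5
eef_pos: [511.4, -126.4, 11.6]
eef_rot: [1.186, 1.567, -0.447]
wrist_force: [-0.7, 0.1, -0.8]
finger_gap: 29.9
```

Contact (z no longer falls, 11.6 as predicted). Release and rise.

Call:
play_rows:
  motion: [0,0,0,0,0,0,0.1,0,0,0,0,0,0,0.1,0,0,0,0,0,0,0.1,0,0,0,0,0,0,0.1,0,0,0,-0.01,0,0,0.1,0,0,0,-0.03,0,0,0.1,0,0,0,-0.04,0,0,0.1,0,0,0,-0.03,0,0,0.1,0,0,0,0,0,0,0.1]

```text
clock: 49.4
eef_pos: [510.5, -126.1, 127.6]
eef_rot: [1.153, 1.568, -0.48]
wrist_force: [0.5, -0.3, -0.2]
finger_gap: 42.3
```

```bash
python3 - <<'E'
from h import *
p,d,c,W=snap("wrist","w35.png")
rect(W,(510,-126),100,38,46,"caul",1)
rect(W,(510,-126),88,22.8,30,"strip ends",3)
rect(W,(495,-330),60,50,70,"bar",1)
rect(W,(495,-330),60,26,45,"weight",1)
go([495,-330.3,110],-17)
E
```

```text
caul 4035 [ 511.2 -125.9] [ 29.9 120.1] 85.8 zmean 41.5
strip ends 592 [ 581.2 -130.4] [24.4 19.1] 86.4 zmean 26.3
strip ends 284 [ 438.3 -122.1] [23.9 13.4] 85.9 zmean 26.1
strip ends 55 [469.4 -99.3] [22.2  9.6] 38.7 zmean 27.1
bar 1061 [ 495.1 -330.2] [13.1 56. ] 72.6 zmean 56.1
weight 2177 [ 495.7 -328.8] [42.5 64.1] 71.9 zmean 34.0
pos [ 509.9 -125.9  125.8] gap 42.3 sh(mm) [ 15.9  -2.1 204.9] turn [ 0.2344  0.0006 -0.0009] deg 13.4  sh after turn [ 15.8  45.5 199.8]
axes
 [[ 0.001  0.998 -0.062]
 [-0.001 -0.062 -0.998]
 [-1.     0.001  0.001]]
clock 49.45 F [ 0.3 -0.5 -0.3]
```

View pics/w35.png

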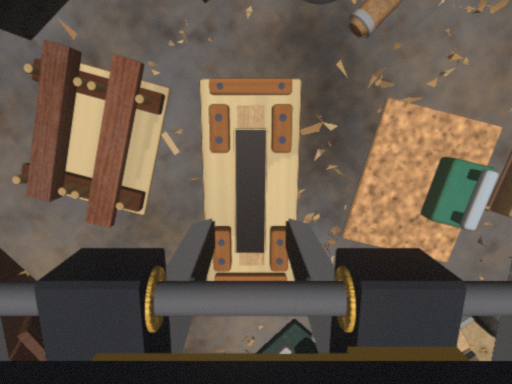

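Call:
play_rows:
  motion: [0.078,0,0,0,0,0,0.1,0.078,0,0,0,0,0,0.1,0.078,0,0,0,0,0,0.1,0,0,0,0,0,0,0.1,0,0,0,0,0.004,0.015,0.1,0,0,0,0,0.007,0.03,0.1,0,0,0,0,0.007,0.03,0.1,0,0,0,0,0.007,0.03,0.1,0,0,0,0,0.007,0.03,0.1,0,0,0,0,0.007,0.03,0.1,0,0,0,0,0.005,0.02,0.1,0,0,0,0,0.002,0.01,0.1,0,0,0,0,0,0,0.1,0,0,0,0,0,0,0.1]

```text
clock: 50.85
eef_pos: [490.2, -339.2, 118.5]
eef_rot: [-1.645, 1.561, 2.782]
wrist_force: [0.5, -0.2, -0.6]
finger_gap: 42.5
```

```bash
python3 - <<'E'
from h import *
p,d,c,W=snap("wrist","w36.png")
rect(W,(495,-330),60,50,70,"bar",1)
rect(W,(495,-330),60,26,45,"weight",1)
go([495.1,-330.3,60],-17.2)
E
```

```text
bar 888 [ 495.1 -331.1] [11.9 55.9] 72.9 zmean 56.6
weight 2290 [ 495.2 -330.9] [44.2 64. ] 72.3 zmean 33.9
pos [ 490.3 -339.   118.6] gap 42.3 sh(mm) [58.5  2.8 -9.6] turn [ 0.0156 -0.0006  0.0098] deg 1.1  sh after turn [58.6  2.  -9.7]
axes
 [[-0.009  0.96  -0.281]
 [ 0.003 -0.281 -0.96 ]
 [-1.    -0.01  -0.001]]
clock 50.9 F [ 0.2 -0.1 -0.3]
```

View pics/w36.png

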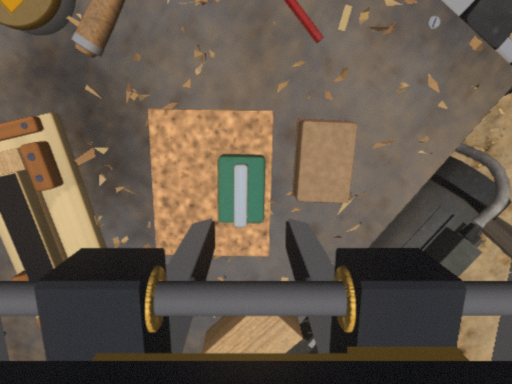

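Call:
play_rows:
  motion: [0.012,0,0.009,0,0,0,0.1,0,0,0,0,0,0,0.1,0,0,0,0,0.002,-0.009,0.1,0,0,0,0.02,0,0,0.1,0,0,0,0.02,0,0,0.1,0,0,0,0.01,0,0,0.1,0,0,0,0,0,0,0.1]

```text
clock: 51.6
eef_pos: [497.8, -325.6, 68.8]
eef_rot: [1.635, 1.568, -0.228]
wrist_force: [0.1, 0.1, 0.0]
finger_gap: 42.5
```

```bash
python3 - <<'E'
from h import *
p,d,c,W=snap("wrist","w37.png")
go([495.1,-330.8,21],-17.3)
E
```

```text
pos [ 498.  -325.9   69.6] gap 42.1 sh(mm) [48.6 -1.6  5.6] turn [ 0.0099  0.0001 -0.0037] deg 0.6  sh after turn [48.6 -1.3  5.6]
axes
 [[ 0.004  0.958 -0.288]
 [-0.001 -0.288 -0.958]
 [-1.     0.004  0.   ]]
clock 51.65 F [ 0.  -0.3  0.1]
```

View pics/w37.png

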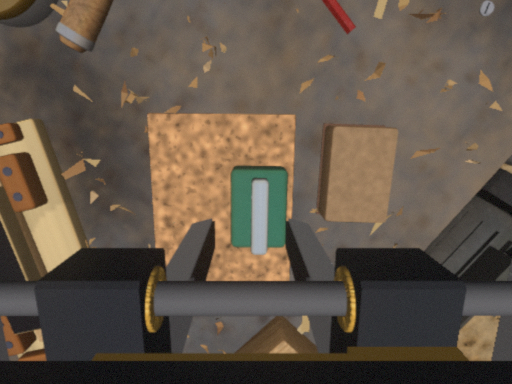

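Call:
play_rows:
  motion: [0,0,0,0,-0.0015,0.005,0.1,0,0,0,0,0,0,0.1,0,0,0,0.012,0,0,0.1,0,0,0,0.012,0,0,0.1,0,0,0,0.004,0,0,0.1,0,0,0,0,0,0,0.1]

```text
clock: 52.25
eef_pos: [495.9, -331.2, 41.5]
eef_rot: [1.388, 1.564, -0.475]
wrist_force: [0.0, -0.8, 0.1]
finger_gap: 42.2
```

```bash
python3 - <<'E'
from h import *
p,d,c,W=snap("wrist","w38.png")
go([495.1,-330.8,22],-17.3)
E
```

```text
pos [ 495.9 -331.2   41.7] gap 42.3 sh(mm) [19.7 -1.1 -0.2] turn [ 0.0097  0.0013 -0.0069] deg 0.7  sh after turn [19.7 -0.9 -0.2]
axes
 [[ 0.006  0.958 -0.288]
 [-0.003 -0.288 -0.958]
 [-1.     0.007  0.001]]
clock 52.3 F [-0.2 -0.3 -0.3]
```

View pics/w38.png

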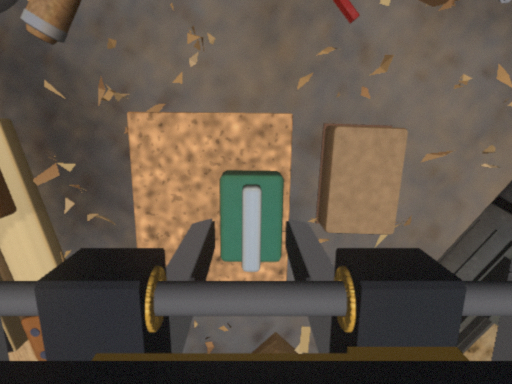

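Call:
play_rows:
  motion: [0.009,0,-0.006,0,0,0,0.1,0,0,0,0.008,-0.001,0,0.1,0,0,0,0.006,0,0,0.1,0,0,0,0.003,0,0,0.1,0,0,0,0,0,0,0.1]

```text
clock: 52.8
eef_pos: [495.1, -331.0, 23.6]
eef_rot: [0.549, 1.569, -1.324]
wrist_force: [0.1, 0.5, 0.4]
finger_gap: 42.5
```

```bash
python3 - <<'E'
from h import *
go([495.1,-330.8,22],-17.3)
E
```

```text
pos [ 495.1 -331.    23.6] gap 42.5 sh(mm) [ 1.6 -0.1 -0.2] turn [-0.0001  0.0015 -0.0009] deg 0.1  sh after turn [ 1.6 -0.1 -0.2]
axes
 [[ 0.     0.955 -0.297]
 [-0.002 -0.297 -0.955]
 [-1.     0.001  0.001]]
clock 52.8 F [0.1 0.5 0.4]
```

Call:
play_rows:
  motion: [0,0,0,0.0015,0,0,0.1,0,0,0,0,0,0,1,0,0,0,0,0,0,1,0,0,0,0,0,0,1,0,0,0,0,0,0,1,0,0,0,0,0,0,1,0,0,0,0,0,0,1,0,0,0,0,0,0,1]
  newtons: 35

```text
clock: 53.6
eef_pos: [495.3, -331.5, 22.4]
eef_rot: [0.741, 1.568, -1.132]
wrist_force: [-0.4, -0.7, -0.7]
finger_gap: 11.5
```

Call:
play_rows:
  motion: [0,0,0,-0.004,0,0,1,0,0,0,-0.015,0,0,1,0,0,0,-0.025,0,0,1,0,0,0,-0.025,0,0,1,0,0,0,-0.015,0,0,1,0,0,0,0,0,0,1,-0.078,0,0,0,0,0,1,-0.078,0,0,0,0,0,1,-0.078,0,0,0,0,0,1,0,0,0,0,0,0,1]

```text
clock: 54.6
eef_pos: [493.2, -328.9, 110.7]
eef_rot: [-2.022, 1.566, 2.63]
wrist_force: [-0.3, -0.2, -5.4]
finger_gap: 11.6
```

```bash
python3 - <<'E'
from h import *
go([511,-126,118],-3.8)
E
```

```text
pos [ 493.2 -328.9  110.7] gap 11.6 sh(mm) [  -7.     5.7 -203.7] turn [ 0.0067 -0.0019  0.004 ] deg 0.5  sh after turn [  -7.3    4.3 -203.7]
axes
 [[-0.004  0.998 -0.06 ]
 [ 0.002 -0.06  -0.998]
 [-1.    -0.004 -0.002]]
clock 54.6 F [-0.3 -0.2 -5.4]
```

Call:
play_rows:
  motion: [0.006,0,0.004,-0.004,0,-0.012,1,0,0,0,-0.002,0.001,-0.025,1,0,0,0,-0.002,0.001,-0.025,1,0,0,0,-0.001,0.001,-0.025,1,0,0,0,0,0.001,-0.025,1,0,0,0,0,0.001,-0.025,1,0,0,0,0,0,-0.025,1,0,0,0,0,0,-0.02,1,0,0,0,0,0,-0.01,1,0,0,0,0,0,0,1,0,0,0,0,0,0,1]

```text
clock: 55.7
eef_pos: [510.7, -123.8, 120.8]
eef_rot: [-2.994, 1.566, 1.629]
wrist_force: [-0.8, -0.4, -4.8]
finger_gap: 11.7
```

```bash
python3 - <<'E'
from h import *
go([511,-126,75],-3.8)
E
```

```text
pos [ 510.7 -123.8  120.8] gap 11.7 sh(mm) [45.8  0.5  2.4] turn [-0.0236 -0.0048  0.0007] deg 1.4  sh after turn [45.8  0.4  2.1]
axes
 [[-0.     0.996 -0.09 ]
 [ 0.005 -0.09  -0.996]
 [-1.    -0.001 -0.005]]
clock 55.7 F [-0.8 -0.4 -4.8]
```

Call:
play_rows:
  motion: [-0.018,-0.004,0,0,0,0,1,0,0,0,0,0,0,1,0,0,0,0.015,0,0.001,1,0,0,0,0.015,0,0,1,0,0,0,0.008,0,0,1,0,0,0,0,0,0,1,0,0,0,0,0,0,1]

```text
clock: 56.4
eef_pos: [510.6, -128.8, 82.1]
eef_rot: [0.697, 1.57, -0.95]
wrist_force: [0.1, 0.1, -5.4]
finger_gap: 12.0
```

```bash
python3 - <<'E'
from h import *
go([511,-126,65],-3.8)
p,d,c,W=snap("wrist","w39.png")
rect(W,(510,-126),60,83,96,"body top(85-95)",1)
rect(W,(510,-126),60,98,125,"bar",1)
E
```

```text
pos [ 510.6 -128.8   82.1] gap 12.0 sh(mm) [17.1  0.1 -2.9] turn [-0.0095  0.0004 -0.0003] deg 0.5  sh after turn [17.1  0.2 -2.9]
axes
 [[ 0.     0.997 -0.076]
 [-0.    -0.076 -0.997]
 [-1.     0.     0.   ]]
clock 56.4 F [ 0.1  0.1 -5.4]
body top(85-95) 2426 [ 525.7 -129.4] [44.  33.6] 85.7 zmean 93.3
bar 2353 [ 513.2 -125.8] [33.3 51.7] 65.7 zmean 116.5
```

View pics/w39.png

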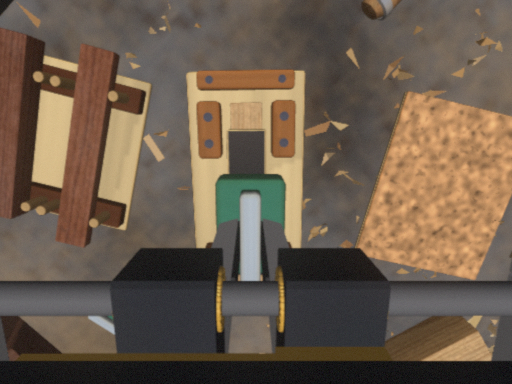

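Call:
play_rows:
  motion: [-0.007,0,0,0,0,0,1,0,0,0,0,0,-0.0027,1,0,0,0,0,0,0,1,0,0,0,0.005,0,0,1,0,0,0,0.004,0,0,1,0,0,0,0,0,0,1]

```text
clock: 57.05
eef_pos: [511.6, -126.1, 74.1]
eef_rot: [1.217, 1.567, -0.422]
wrist_force: [-0.4, 0.6, -6.0]
finger_gap: 11.7
```

```bash
python3 - <<'E'
from h import *
go([511,-126,56],-3.8)
p,d,c,W=snap("wrist")
rect(W,(510,-126),60,76,90,"body top",1)
E
```

```text
pos [ 511.6 -126.1   74.1] gap 11.7 sh(mm) [18.1 -0.7 -0. ] turn [-0.0016  0.0011 -0.0031] deg 0.2  sh after turn [18.1 -0.6 -0. ]
axes
 [[ 0.003  0.998 -0.068]
 [-0.001 -0.068 -0.998]
 [-1.     0.003  0.001]]
clock 57.05 F [-0.4  0.6 -6. ]
body top 2431 [ 526.4 -126.5] [44.2 34.1] 86.2 zmean 85.4
```

Call:
play_rows:
  motion: [0,0,0,0.006,-0.0005,0,1,0,0,0,0.004,0,0,1,0,0,0,0.002,0,0,1,0,0,0,0,0,0,1]

```text
clock: 57.5
eef_pos: [511.1, -126.1, 61.0]
eef_rot: [1.22, 1.568, -0.419]
wrist_force: [-0.9, 0.4, -5.1]
finger_gap: 11.3
```

Call:
play_rows:
  motion: [0,0,0,0.001,0,0,1,0,0,0,0.001,0,0,1,0,0,0,0,0,0,1]

```text
clock: 57.8
eef_pos: [511.3, -126.1, 59.0]
eef_rot: [1.232, 1.567, -0.407]
wrist_force: [0.7, -0.5, -5.8]
finger_gap: 11.4
```

Call:
play_rows:
  motion: [0,0,0,0.001,0,0,1,0,0,0,0.001,0,0,1,0,0,0,0.0007,0,0,1,0,0,0,0,0,0,1]

```text
clock: 58.2
eef_pos: [511.4, -126.2, 56.3]
eef_rot: [1.236, 1.567, -0.403]
wrist_force: [-0.1, -0.5, -5.9]
finger_gap: 11.4
```

Call:
play_rows:
  motion: [0,0,0,0.0008,0,0,1,0,0,0,0.0008,0,0,1,0,0,0,0,0,0,1]

```text
clock: 58.5
eef_pos: [511.7, -126.4, 55.4]
eef_rot: [1.217, 1.566, -0.421]
wrist_force: [0.6, -0.5, -4.2]
finger_gap: 11.9
```

Call:
play_rows:
  motion: [0,0,0,0.0008,0,0,1,0,0,0,0.001,0,0,1,0,0,0,0.001,0,0,1]

```text
clock: 58.8
eef_pos: [511.9, -126.7, 55.2]
eef_rot: [1.152, 1.565, -0.487]
wrist_force: [-8.6, 2.2, 12.5]
finger_gap: 11.7
```

Call:
play_rows:
  motion: [0,0,0,0,0,0,1,0,0,0,0,0,0,0.5,0,0,0,0,0,0,0.1,0,0,0,0,0,0,0.1,0,0,0,0,0,0,0.1,0,0,0,-0.008,0,0,0.1,0,0,0,-0.03,0,0,0.1,0,0,0,-0.04,0,0,0.1,0,0,0,-0.04,0,0,0.1,0,0,0,0,0,0,0.1]

```text
clock: 59.8
eef_pos: [511.5, -126.4, 180.0]
eef_rot: [1.216, 1.563, -0.423]
wrist_force: [0.6, 0.3, -1.3]
finger_gap: 42.3
```

```bash
python3 - <<'E'
from h import *
p,d,c,W=snap("wrist","w40.png")
rect(W,(510,-126),60,83,100,"bar",1)
rect(W,(510,-126),60,62,74,"body",1)
rect(W,(510,-126),88,37,46,"caul ends",2)
rect(W,(510,-126),88,22.8,30,"strip ends",3)
rect(W,(584,51),100,39,47,"batten",1)
rect(W,(566,2),100,26,36,"dark strip",1)
p,d,c,W=snap("scene"); cv2.imwrite("pics/s40.png",cv2.resize(p[140:270,140:320],None,fx=4,fy=4,interpolation=cv2.INTER_CUBIC))
print(read_state()["eef_pos"],read_state()["clock"])
E
```

```text
bar 729 [ 511.9 -126.5] [11.6 55.5] 85.9 zmean 89.7
body 1913 [ 511.7 -126.3] [43.9 64.2] 86.4 zmean 66.8
caul ends 757 [ 557.1 -128.8] [29.9 27.5] 86.2 zmean 41.5
caul ends 441 [ 461.7 -122.1] [29.6 21.4] 86.3 zmean 41.4
strip ends 435 [ 581.3 -130.3] [24.3 19.2] 86.1 zmean 26.3
strip ends 223 [ 439.3 -121.9] [23.8 14.5] 86.9 zmean 26.2
batten 2981 [584.7  50.7] [ 23.  139.9] 71.4 zmean 42.0
dark strip 3573 [562.2   1. ] [ 25.8 160.1] 71.0 zmean 31.9
[ 509.88991599 -125.92858856  175.22493595] 59.9
```

View pics/w40.png

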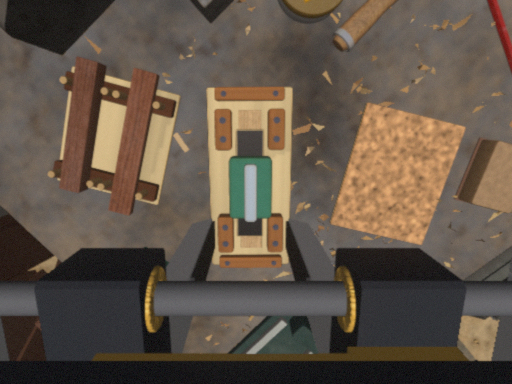

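View pics/s40.png

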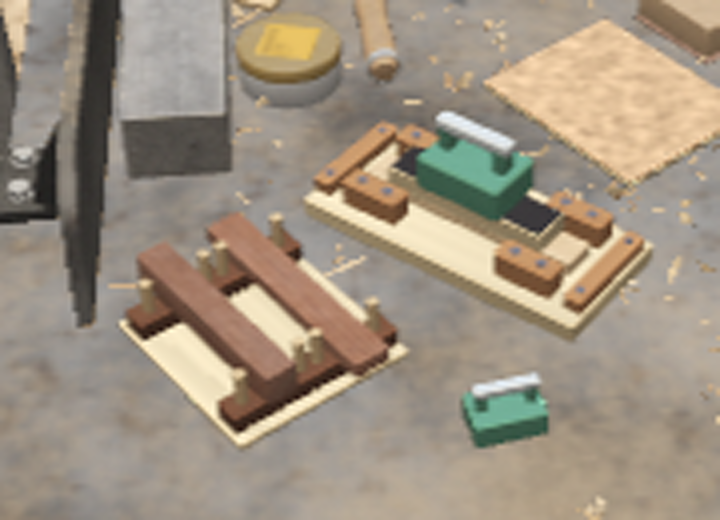

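```bash
python3 -c "
from cell import *
print(sign_off())"
```

```text
the job is handed in; nothing more can be done
None
```

The job is done and handed in at about 60 s of robot time. I set the weight and then the caul aside on the cork board and laid the dark strip in the free bay. Then I bedded the light strip in the cradle and put the caul and the weight back on it.

**Last checks, from the wrist camera after the final lift:**

| Thing | Centre (x, y) | Angle | Top height |
|---|---|---|---|
| Cradle, for reference | (510.6, -126.0) | about -3.6° | – |
| Weight | (511.7, -126.3) | -3.6° | body 66.8 (67 expected) |
| Caul, measured before the weight went back | (511.2, -125.9) | about -4° | 41.5 (41 expected) |
| Light strip, measured before the caul went on | (511.1, -126.4) | about -3.2° | 26.3 (26 expected) |
| Dark strip, in the free bay | (562.2, 1.0) | about -19° | 31.9 (32 expected) |

- **Batten:** it lies at (584.7, 50.7), the same place as at the start. The small look-alike weight was not touched.
- **Setting the weight down:** I lowered it in steps of about 1 mm. One reading showed about 12 N upward, roughly 18 N of contact force, before I released it.

**What failed or disagreed:**
- The first grip on the weight closed on nothing. The real fingertips sit about 20 mm above the reported tool point. I allowed for that from the pictures, and every later grip held.
- Small sideways corrections often missed by up to about 5 mm, so I measured again before each placing.

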